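# Reload the locked grease lubricator

### The job

Load the fresh grease cartridges that stand on the bench into the lubricator: turn its key a quarter turn clockwise to unlatch the blue cover, swing the cover up, and lay each cartridge on its side in a cradle of its own with its nozzle in the outlet block's notch. Then swing the cover fully shut, turn the key back to lock it, draw the key out and leave it lying in the black tray, without pushing the spanner, oil bottle or pliers about.

Things in the scene. Friction and masses are not known exactly. Their poses are not given: they have to be found in the camera images.
- lubricator: grease lubricator fixed on the bench: grey tub 256 (x) x 188 (y) x 44 mm high (outer; walls 4, inner floor 8 mm up) under a blue hinged cover whose top is 74 mm up when shut. Origin: centre of its underside; x along the hinge, y from the hinge to the free edge (handle, lock), z up. A strike bracket stands 63 mm high inside the free-edge wall at x = -60 mm
- cradle_1 (a point): V-cradle at x = -76 mm of the lubricator: the point where the middle of a laid cartridge's body belongs, 42 mm above the bench; axes as the lubricator's, nozzle to +y. The V centres the body sideways; its plates reach 19 mm either side of the axis, up to 14 mm below it; beside that the floor is free for fingers
- cradle_2 (a point): V-cradle at x = 0 mm of the lubricator: the point where the middle of a laid cartridge's body belongs, 42 mm above the bench; axes as the lubricator's, nozzle to +y. An end stop 55 mm to -y and the outlet block 54 mm to +y leave the 99 mm body 5 mm play each way (body from -50 to +49)
- cradle_3 (a point): V-cradle at x = 76 mm of the lubricator: the point where the middle of a laid cartridge's body belongs, 42 mm above the bench; axes as the lubricator's, nozzle to +y. The aluminium outlet block (12 mm thick, 60 mm to +y, top 4 mm above the axis) has a notch for each nozzle, open at the top, 24 mm wide, its floor 14 mm below the axis
- cover (a joint): hinge of the blue cover (256 x 188 mm, 30 mm deep pan, 0.45 kg): 0 closed, grows as it swings up, to a stop at 1.75 rad (just past upright). The hinge is stiff: the cover stays at any angle; lifting takes about 8 N at the handle, closing 1 to 5 N. The cam holds it shut until the latch is turned past about 1.2
- cover_handle (a point): middle of the bar handle on the cover: steel bar 10 mm round, 80 mm long, along the lubricator's x, bar centre 35 mm above the cover's top face and 32 mm from its free edge; turns with the cover
- cover_hinge (a point): point on the hinge line (along the lubricator's x) opposite the middle of the handle: the handle goes round it at 156 mm in the plane of the cover's underside rim and 65 mm above it (169 mm radius)
- latch (a joint): cam latch under the lock on the cover, turned only by the key: 0 locked (cam under the strike, key can come out), 1.571 unlocked, a quarter turn clockwise seen from above, with stops at both ends; it stays where it is left (about 0.06 N m). The key has about 0.1 rad of play in it
- lock_axis (a point): middle of the keyhole on the upper face of the lock's square aluminium boss (44 x 44 mm, 8 mm above the cover's top face), on the cover at x = -60 mm, 36 mm from the free edge; z along the lock's axis, outward. The keyhole is a slot 25 x 9 mm along the lubricator's x: the key's bit passes it only with the latch at 0, otherwise it is held in
- key: red-bowed lock key, 60 mm long, 60 g, standing in the lock at the start: flat bow 50 (x) x 12 (y) mm reaching from 35 to 60 mm above its foot, shaft 7 mm round, bit 22 (x) x 6 (y) x 7 mm at its foot, a 24 mm round shoulder 20 mm up that rests on the boss. Origin: underside of the bit; z to the bow. A straight lift of 25 mm clears the lock, in which it is loose and may lean a few degrees
- key_bow (a point): middle of the key's bow, 48 mm from its foot; axes as the key's
- cartridge_1: grease cartridge, 0.18 kg: white cylinder 44 mm across and 99 mm long with an orange band at its heavy foot (centre of mass about 28 mm up), then an orange nozzle 18 mm across, 115 mm in all; stands upright on its foot at the start. Origin: centre of the foot; z runs to the nozzle. None if absent in this run
- cartridge_2: grease cartridge, 0.18 kg: white cylinder 44 mm across and 99 mm long with an orange band at its heavy foot (centre of mass about 28 mm up), then an orange nozzle 18 mm across, 115 mm in all; stands upright on its foot at the start. Origin: centre of the foot; z runs to the nozzle. None if absent in this run
- cartridge_3: grease cartridge, 0.18 kg: white cylinder 44 mm across and 99 mm long with an orange band at its heavy foot (centre of mass about 28 mm up), then an orange nozzle 18 mm across, 115 mm in all; stands upright on its foot at the start. Origin: centre of the foot; z runs to the nozzle. None if absent in this run
- cartridge_1_mid (a point): middle of the body of cartridge_1, on its axis 50 mm from the foot; axes as the cartridge's
- cartridge_2_mid (a point): middle of the body of cartridge_2, on its axis 50 mm from the foot; axes as the cartridge's
- cartridge_3_mid (a point): middle of the body of cartridge_3, on its axis 50 mm from the foot; axes as the cartridge's
- tray: shallow black parts tray, fixed on the bench, 110 (x) x 160 (y) x 22 mm high, walls 3 mm, floor 2 mm; origin: centre of the underside. Two small brass fittings lie in its -y end
- spanner: combination spanner lying flat on the bench, 178 mm long along its y; bystander
- oil_bottle: white oil bottle with red tip, 43 mm wide, 116 mm tall, standing; bystander
- pliers: combination pliers lying flat, 203 mm long along its y, 14 mm high; bystander
Things that resemble listed ones, but are neither listed nor needed, are in the scene too. What is shaped like the cartridge_1 but pink is not meant.

How it is judged (in metres and radians):
On the way, in this order (a step that is already met when the one before it is completed fails the run):
1. the latch is turned to unlocked with the key, the cover still shut (value of joint latch above 1.4 rad and value of joint cover below 0.1 rad), for 0.1 s.
2. the cover is swung open, about upright (value of joint cover above 1.4 rad), for 0.2 s.
3. every cartridge lies in a cradle of its own, nozzle in its notch, cover open (((distance between cartridge_1_mid and cradle_1 below 0.009 m and angle between the z axis of cartridge_1 and the y axis of cradle_1, either way round below 0.12 rad and y of cartridge_1 in the frame of cradle_1 below -0.03 m) or (distance between cartridge_1_mid and cradle_2 below 0.009 m and angle between the z axis of cartridge_1 and the y axis of cradle_2, either way round below 0.12 rad and y of cartridge_1 in the frame of cradle_2 below -0.03 m) or (distance between cartridge_1_mid and cradle_3 below 0.009 m and angle between the z axis of cartridge_1 and the y axis of cradle_3, either way round below 0.12 rad and y of cartridge_1 in the frame of cradle_3 below -0.03 m)) and ((distance between cartridge_2_mid and cradle_1 below 0.009 m and angle between the z axis of cartridge_2 and the y axis of cradle_1, either way round below 0.12 rad and y of cartridge_2 in the frame of cradle_1 below -0.03 m) or (distance between cartridge_2_mid and cradle_2 below 0.009 m and angle between the z axis of cartridge_2 and the y axis of cradle_2, either way round below 0.12 rad and y of cartridge_2 in the frame of cradle_2 below -0.03 m) or (distance between cartridge_2_mid and cradle_3 below 0.009 m and angle between the z axis of cartridge_2 and the y axis of cradle_3, either way round below 0.12 rad and y of cartridge_2 in the frame of cradle_3 below -0.03 m)) and ((distance between cartridge_3_mid and cradle_1 below 0.009 m and angle between the z axis of cartridge_3 and the y axis of cradle_1, either way round below 0.12 rad and y of cartridge_3 in the frame of cradle_1 below -0.03 m) or (distance between cartridge_3_mid and cradle_2 below 0.009 m and angle between the z axis of cartridge_3 and the y axis of cradle_2, either way round below 0.12 rad and y of cartridge_3 in the frame of cradle_2 below -0.03 m) or (distance between cartridge_3_mid and cradle_3 below 0.009 m and angle between the z axis of cartridge_3 and the y axis of cradle_3, either way round below 0.12 rad and y of cartridge_3 in the frame of cradle_3 below -0.03 m)) and value of joint cover above 1.2 rad), for 0.2 s.
4. the cover is fully shut again over the cartridges (value of joint cover below 0.03 rad and value of joint latch above 1.3 rad), for 0.2 s.
5. the key is turned back and the cover locked, key still in the lock (value of joint cover below 0.03 rad and value of joint latch below 0.15 rad and horizontal distance between key and lock_axis below 0.012 m and z of key in the frame of lock_axis below -0.01 m), for 0.1 s.
At the end, for the whole second after the job is handed in: Every cartridge present lies in a cradle of its own (middle of its body within 9 mm of the cradle's point, axis within 0.12 rad, nozzle towards the outlet block), the cover is shut (under 0.03 rad), the latch locked (under 0.15 rad), and the key lies at rest inside the black tray (((distance between cartridge_1_mid and cradle_1 below 0.009 m and angle between the z axis of cartridge_1 and the y axis of cradle_1, either way round below 0.12 rad and y of cartridge_1 in the frame of cradle_1 below -0.03 m) or (distance between cartridge_1_mid and cradle_2 below 0.009 m and angle between the z axis of cartridge_1 and the y axis of cradle_2, either way round below 0.12 rad and y of cartridge_1 in the frame of cradle_2 below -0.03 m) or (distance between cartridge_1_mid and cradle_3 below 0.009 m and angle between the z axis of cartridge_1 and the y axis of cradle_3, either way round below 0.12 rad and y of cartridge_1 in the frame of cradle_3 below -0.03 m)) and ((distance between cartridge_2_mid and cradle_1 below 0.009 m and angle between the z axis of cartridge_2 and the y axis of cradle_1, either way round below 0.12 rad and y of cartridge_2 in the frame of cradle_1 below -0.03 m) or (distance between cartridge_2_mid and cradle_2 below 0.009 m and angle between the z axis of cartridge_2 and the y axis of cradle_2, either way round below 0.12 rad and y of cartridge_2 in the frame of cradle_2 below -0.03 m) or (distance between cartridge_2_mid and cradle_3 below 0.009 m and angle between the z axis of cartridge_2 and the y axis of cradle_3, either way round below 0.12 rad and y of cartridge_2 in the frame of cradle_3 below -0.03 m)) and ((distance between cartridge_3_mid and cradle_1 below 0.009 m and angle between the z axis of cartridge_3 and the y axis of cradle_1, either way round below 0.12 rad and y of cartridge_3 in the frame of cradle_1 below -0.03 m) or (distance between cartridge_3_mid and cradle_2 below 0.009 m and angle between the z axis of cartridge_3 and the y axis of cradle_2, either way round below 0.12 rad and y of cartridge_3 in the frame of cradle_2 below -0.03 m) or (distance between cartridge_3_mid and cradle_3 below 0.009 m and angle between the z axis of cartridge_3 and the y axis of cradle_3, either way round below 0.12 rad and y of cartridge_3 in the frame of cradle_3 below -0.03 m)) and value of joint cover below 0.03 rad and value of joint latch below 0.15 rad and x of key_bow in the frame of tray between -0.052 and 0.052 m and y of key_bow in the frame of tray between -0.077 and 0.077 m and x of key in the frame of tray between -0.055 and 0.055 m and y of key in the frame of tray between -0.08 and 0.08 m and height (world z) of each of key_bow, key below 0.045 m and linear speed of key below 0.02 m/s); the robot touches nothing.
It fails at once if the spanner, the oil bottle or the pliers are pushed more than 4 cm (distance of any of spanner, oil_bottle, pliers from where it was at the start of the episode above 0.04 m).
Of cartridge_1, cartridge_2, cartridge_3 only 2 to 3 are there at a start; the rules pass over those that are not, and their reading is None.
At some moment in a run one of cartridge_1, cartridge_2, cartridge_3 may be knocked a few centimetres aside while the robot is not near it.
It also fails if it takes over 210 s, if anything falls off the work surface, if the arm or the gripper's body presses on something with over 40 N, if the wrist force passes 120 N, or if a joint passes its speed limit or range.

### The arm

A 6-joint arm with a two-finger parallel gripper is mounted at the origin on a cart in front of the work surface, level with it; the furniture and walls round the work are solid. World frame = base frame: x ahead of the robot, y to its left, z up, the work surface at z = 0. Lengths are in mm, angles in degrees, forces in N, time in s.
With the tool pointing down it reaches from about 150 to 775 mm from the base axis. Payload 6.1 kg.
Tool frame: the origin (TCP) lies midway between the tips of the shut fingers; the grasp point (between the pads) lies 19 mm behind it; z points along the fingers, y is the line along which they close (so a half turn about z gives the same grasp; the last joint's range is limited). The gripper opens to 85 mm and grips with 20 to 120 N. Pads are 22 mm wide; open, the fingers measure 114 mm over their backs; the gripper's body (76 mm by 85 mm) begins 54 mm behind the grasp point. The pads swing forward as they close: fully open they stand 13 mm farther back than shut.
Start: joints at [-73.625, 7.208, -2.269, 80.523, 0, 90], TCP at [148.004, -503.689, 201.895] pointing down, gripper open.
Joint ranges: [-155.77, 155.77], [-54.66, 111.73], [-72.52, 77.12], [-102.08, 115.82], [-83.92, 84.16], [-180, 180]. Speed limits (degrees/s): [136.94, 136.94, 172.46, 180, 180, 180].

### API

Orientations are given as a 3x3 rotation matrix whose columns are the frame's x, y, z axes.
In Python, from rig import sensors, imaging, env, spotter gives the robot as it stands. The module is installed in compiled form; this text tells all that it offers.
- The arm moves only by the shell command python3 -m crank 'ROWS' [FORCE]. ROWS is JSON, a list of rows, each a list of 3 entries, a list of its own where there are three numbers: the turn, a rotation vector about the tool's x, y, z in rad, then the shift along the tool's x, y, z in mm, then the opening, from 0 (shut) to 1 (fully open). In form: [[[ax, ay, az], [dx, dy, dz], claw], ...]. A call has 1 to 20 rows; each row shifts and turns the commanded pose from where the row before left it, along the tool's axes as they then stand; what a row does not reach is not made up. A row lasts 1/10 s, in which the tool goes at most 50 mm and 8.59 degrees, less where a joint would pass 70% of its speed; a pose out of reach is approached as far as the arm can. A call with a gripper value outside its range is refused whole. The fingers move at their own pace and stop on an object; FORCE is the grip in N (left out, the last holds). Time passes only in rows, so rows that do not move let the fingers close. It gives the time, the measured TCP pose, the force, the opening and the grip force at its end, in the units of the state.
- sensors.sense(): the state, without advancing time (a new reading comes with each control period).
- imaging.get_image(name): name is "side" or "top" or "wrist"; returns the picture (400x640x3 uint8, red, green, blue); there is no depth.
- imaging.camera_info(name): a dict with "fx", "fy", "cx", "cy" (pixels), "position" and "attitude" of the camera in the world; the wrist camera has in their place "T_tool_cam" (4x4, takes a point from camera to tool coordinates, whose origin is the TCP and whose axes are the flange's). Camera axes: x right, y down, z forward; pixel columns grow to the right and rows downward; lengths in mm; the calibration is good to about 2 mm. A picture is of the moment at which its call begins: read the wrist's pose just before it. camera_info takes no time and is no camera call.
- env.sign_off(): hands the job in; it is judged then, once.
Trained networks look in the newest picture that a camera, given by its name, has taken for a name from the list of things; names that differ only in an ending like _2 or _b are one class to them, and where a whole thing is asked for, a point or a joint stands for the part that bears it (a point fixed in the world has none). Each returns a list of dicts, best first, with "conf" (0 to 1); they miss things now and then, are a little off and sometimes report something else, mostly with a low value. They report only what shows in the picture. A call takes as long as a camera call. They do not tell look-alikes from the thing itself.
- spotter.trace(camera, name): "pixels" (400x640 bool, what is visible of it) and "pixel" ([column, row] in pixels, amid what is visible of it).
The state is a dict: "clock": time; "joints": joint angles; "dq": joint speeds; "joint_torque": joint torques, N m; "tcp_pos": TCP position; "eef_rot": TCP orientation; "contact_force": force on the tool from outside, world axes, zero at the start; "moment": the same for the moment, N m; "grip_width": finger opening in mm; "grasp_force": force on a finger pad.
Only numpy, scipy, OpenCV 4.12 (cv2) and the standard library are available. Lean on these libraries where they do the work, as an engineer would, in place of code of your own. Each camera call takes 0.05 s, during which the arm holds its last target. There are 200 camera calls.

## Working session

There is one attempt and no reset: what is moved stays moved. The work goes in short steps, Python scripts to look and compute and a shell command to move; the robot and the scene stay as the last step left them, time stands still between calls to the robot, and variables do not carry over. Pictures are saved under pics/ and viewed, at most 14 in all, crops included, and the job is handed in when it is done.

```bash
mkdir -p pics; cat > h.py <<'E'
import numpy as np, cv2
from rig import sensors, imaging, env, spotter
def cam(n):
    c=imaging.camera_info(n); K=np.array([[c['fx'],0,c['cx']],[0,c['fy'],c['cy']],[0,0,1]])
    if 'T_tool_cam' in c:
        s=sensors.sense(); T=np.eye(4); T[:3,:3]=s['eef_rot']; T[:3,3]=s['tcp_pos']; T=T@np.array(c['T_tool_cam'])
        return K,T[:3,:3],T[:3,3]
    return K,np.array(c['attitude']),np.array(c['position'])
def onz(n,px,z,C=None):
    K,R,p=C or cam(n); d=R@np.linalg.solve(K,[px[0],px[1],1]); return p+d*(z-p[2])/d[2]
def proj(n,P,C=None):
    K,R,p=C or cam(n); v=K@(R.T@(np.array(P,float)-p)); return v[:2]/v[2]
def snap(n,f):
    C=cam(n); im=imaging.get_image(n); cv2.imwrite('pics/'+f,im[:,:,::-1]); return im,C
E
python3 - <<'E'
from h import *
for n in ['top','side']:
    im,C=snap(n,n+'0.png'); print(n,C[2].round(),C[1].round(3).tolist(),C[0][0,0])
    for k in ['lubricator','cover','key','cartridge_1','tray','spanner','oil_bottle','pliers']:
        for r in spotter.trace(n,k):
            print(k,round(r['conf'],2),np.round(r['pixel']),onz(n,r['pixel'],0).round() , r['pixels'].sum())
print(sensors.sense())
a=cv2.imread('pics/top0.png');
E
```

```text
top [ 457.  -44. 1383.] [[0.004, -0.996, 0.088], [-1.0, -0.004, -0.0], [0.001, -0.088, -0.996]] 467.13918560918836
lubricator 0.55 [338. 211.] [ 542. -106.    0.] 6201
cover 0.92 [337. 210.] [ 546. -103.    0.] 6057
cover 0.74 [339. 212.] [ 539. -108.    0.] 6008
key 0.62 [314. 233.] [478. -36.   0.] 99
cartridge_1 0.77 [249. 182.] [629. 160.   0.] 249
cartridge_1 0.63 [207. 201.] [572. 284.   0.] 287
cartridge_1 0.52 [208. 154.] [713. 284.   0.] 296
cartridge_1 0.42 [313. 234.] [474. -33.   0.] 86
tray 0.73 [187. 255.] [413. 338.   0.] 2078
spanner 0.75 [257. 256.] [409. 132.   0.] 259
oil_bottle 0.43 [338. 208.] [ 552. -106.    0.] 5977
pliers 0.61 [279. 148.] [733.  70.   0.] 739
pliers 0.39 [207. 200.] [576. 284.   0.] 320
side [-69. 967. 695.] [[-0.848, -0.238, 0.475], [-0.531, 0.393, -0.751], [-0.008, -0.888, -0.46]] 510.7624283417776
lubricator 0.55 [338. 217.] [ 562. -151.    0.] 5621
cover 0.63 [341. 209.] [ 580. -195.    0.] 3956
key 0.71 [341. 205.] [ 594. -220.    0.] 215
cartridge_1 0.79 [255. 240.] [686.  77.   0.] 783
cartridge_1 0.77 [234. 278.] [620. 238.   0.] 915
c
[... 397 characters left out ...]
-1.10360475e-03,  9.00007107e+01]), 'dq': array([ 0.08947203, -0.02425808, -0.06038662,  0.07820795,  0.02912221,
        0.01541518]), 'joint_torque': array([-2.29712141e-04, -4.35691273e+01,  3.53091002e+01,  1.12928727e-03,
        1.43758944e-04, -2.78159895e-06]), 'tcp_pos': array([ 147.98608393, -503.6866162 ,  201.89285311]), 'eef_rot': array([[ 9.59446574e-01,  2.81890531e-01, -2.22553007e-05],
       [ 2.81890531e-01, -9.59446574e-01,  7.41801959e-06],
       [-1.92617026e-05, -1.33907520e-05, -1.00000000e+00]]), 'contact_force': array([-0.34195846,  0.47270309,  0.19120012]), 'moment': array([0.03117442, 0.0410456 , 0.02757184]), 'grasp_force': 0.0, 'grip_width': 84.80763991594577}
```

```bash
python3 - <<'E'
import cv2
a=cv2.imread('pics/top0.png')[110:300,150:420]; b=cv2.imread('pics/side0.png')[130:380,130:450]
cv2.imwrite('pics/t1.png',cv2.resize(a,None,fx=2.9,fy=2.9,interpolation=2)); cv2.imwrite('pics/s1.png',cv2.resize(b,None,fx=2.4,fy=2.4,interpolation=2))
E
```

```text
(no output)
```

View pics/t1.png

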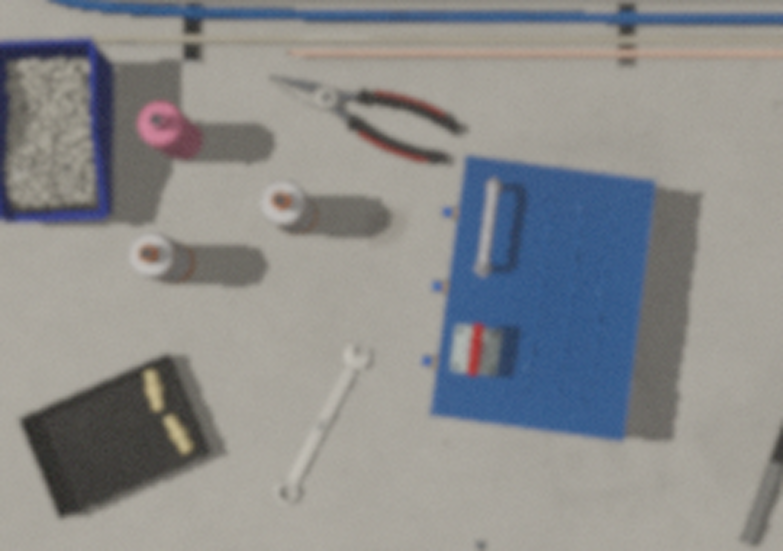

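View pics/s1.png

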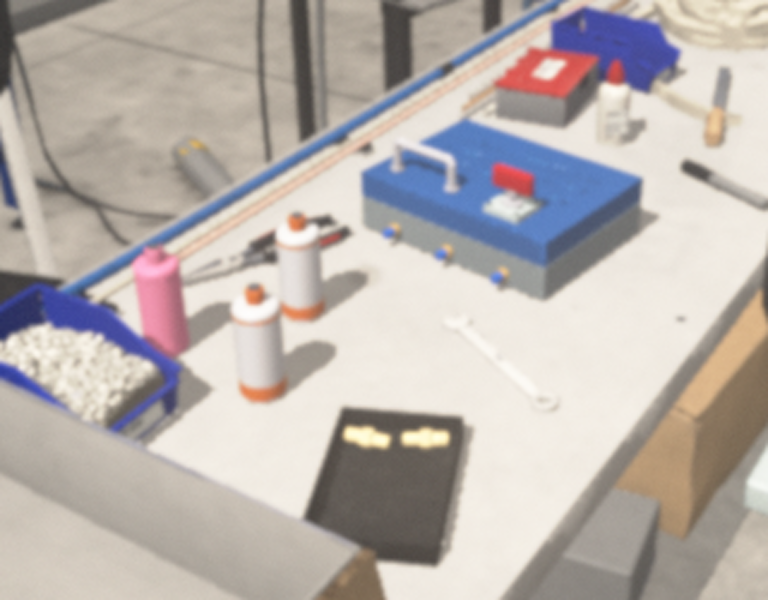

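The top view shows the lubricator with its free edge towards +y. The lock with the red key is at (313,230) and the handle at (319,188).

There are three cartridge-shaped candidates in top pixels: (249,182) and (207,201) are white with orange bands, so they are the ones meant. The one at (208,154) is pink, so it is excluded. The side crop confirms this. Two cartridges are present, and the tray is at about (187,255).

```bash
cat >> h.py <<'E'
from scipy.spatial.transform import Rotation as Ro
def Rz(a): return Ro.from_euler('z',a,degrees=True).as_matrix()
def down(psi): # tool x at yaw psi deg, pointing down
    c,s=np.cos(np.radians(psi)),np.sin(np.radians(psi)); return np.array([[c,s,0],[s,-c,0],[0,0,-1.]])
def plan(P,R,s=None):
    s=s or sensors.sense(); R0=s['eef_rot']; rv=Ro.from_matrix(R0.T@R).as_rotvec()
    d=np.array(P)-s['tcp_pos']
    print('turn',rv.round(3),'n>=%.1f'%(np.degrees(np.linalg.norm(rv))/8.59),' shift old axes',(R0.T@d).round(1),' new axes',(R.T@d).round(1),' dist',np.linalg.norm(d).round())
def st():
    s=sensors.sense(); print('t',s['clock'],'tcp',s['tcp_pos'].round(1),'j',s['joints'].round(1),'F',s['contact_force'].round(1),'w',s['grip_width'].round(1),'g',s['grasp_force'].round(1)); return s
E
python3 - <<'E'
from h import *
C=cam('top'); g=lambda u,v:(u/2.9+150,v/2.9+110)
P=[onz('top',g(*q),74,C) for q in [(468,157),(432,413),(655,182),(625,438)]]
P=np.array(P); print(P.round())
ex=(P[0]-P[1]+P[2]-P[3])/2; ey=(P[0]-P[2]+P[1]-P[3])/2
print(np.linalg.norm(ex),np.linalg.norm(ey),np.degrees(np.arctan2(ex[1],ex[0])),np.degrees(np.arctan2(ey[1],ey[0]))-90,'c',P.mean(0))
yaw=-7;
print('key',onz('top',g(474,350),110,C),'handle',onz('top',g(489,225),109,C))
for q in [(284,203),(150,255)]: print('cart top',onz('top',g(*q),108,C))
print(imaging.camera_info('wrist'))
plan([500,-50,330],down(173))
print('tray corners',[onz('top',g(*q),22,C).round()[:2] for q in [(22,420),(168,355),(212,455),(62,517)]])
E
```

```text
[[ 672.  -28.   74.]
 [ 423.    6.   74.]
 [ 648. -210.   74.]
 [ 400. -179.   74.]]
250.15348953021345 185.28652314170046 -7.34242924704429 -7.296044444023991 c [ 535.54472386 -102.81135356   74.        ]
key [482.84857339 -34.56881148 110.        ] handle [600.91095198 -48.22612342 109.        ]
cart top [621.26952561 146.17560855 108.        ]
cart top [571.30067869 271.92256379 108.        ]
{'fx': 278.1217719212094, 'fy': 278.1217719212094, 'cx': 319.5043014308271, 'cy': 201.6935493668841, 'T_tool_cam': array([[ 4.18248434e-04, -9.66098535e-01, -2.58173285e-01,
         6.56266049e+01],
       [ 9.99999903e-01,  3.68964129e-04,  2.39345786e-04,
        -6.43620896e-01],
       [-1.35974932e-04, -2.58173361e-01,  9.66098596e-01,
        -1.71123380e+02],
       [ 0.00000000e+00,  0.00000000e+00,  0.00000000e+00,
         1.00000000e+00]])}
turn [-0.    -0.    -2.734] n>=18.2  shift old axes [ 465.6 -336.1 -128.1]  new axes [-294.1  493.2 -128.1]  dist 588.0
tray corners [array([413., 417.]), array([478., 273.]), array([379., 226.]), array([318., 374.])]
```

```bash
python3 -m crank '[[[0,0,0],[38.8,-28,-10.7],1],[[0,0,0],[38.8,-28,-10.7],1],[[0,0,0],[38.8,-28,-10.7],1],[[0,0,0],[38.8,-28,-10.7],1],[[0,0,0],[38.8,-28,-10.7],1],[[0,0,0],[38.8,-28,-10.7],1],[[0,0,0],[38.8,-28,-10.7],1],[[0,0,0],[38.8,-28,-10.7],1],[[0,0,0],[38.8,-28,-10.7],1],[[0,0,0],[38.8,-28,-10.7],1],[[0,0,0],[38.8,-28,-10.7],1],[[0,0,0],[38.8,-28,-10.7],1]]' | tail -c 400
python3 -m crank '[[[0,0,-0.1439],[0,0,0],1],[[0,0,-0.1439],[0,0,0],1],[[0,0,-0.1439],[0,0,0],1],[[0,0,-0.1439],[0,0,0],1],[[0,0,-0.1439],[0,0,0],1],[[0,0,-0.1439],[0,0,0],1],[[0,0,-0.1439],[0,0,0],1],[[0,0,-0.1439],[0,0,0],1],[[0,0,-0.1439],[0,0,0],1],[[0,0,-0.1439],[0,0,0],1],[[0,0,-0.1439],[0,0,0],1],[[0,0,-0.1439],[0,0,0],1],[[0,0,-0.1439],[0,0,0],1],[[0,0,-0.1439],[0,0,0],1],[[0,0,-0.1439],[0,0,0],1],[[0,0,-0.1439],[0,0,0],1],[[0,0,-0.1439],[0,0,0],1],[[0,0,-0.1439],[0,0,0],1],[[0,0,-0.1439],[0,0,0],1],[[0,0,0],[0,0,0],1]]' | tail -c 400
python3 - <<'E'
from h import *
st(); im,C=snap('wrist','w1.png'); np.savez('w1.npz',*C)
for k in ['key','cover_handle','lock_axis','cover']:
    for r in spotter.trace('wrist',k): print(k,round(r['conf'],2),np.round(r['pixel'],1),onz('wrist',r['pixel'],110,C).round(1),r['pixels'].sum())
E
```

```text
clock: 2.1
tcp_pos: [500.8, -48.2, 331.0]
eef_rot: [[0.959, 0.282, 0.001], [0.282, -0.959, -0.0], [0.001, 0.0, -1.0]]
contact_force: [0.4, -0.9, -0.5]
grip_width: 85.5
grasp_force: 0.0
clock: 4.1
tcp_pos: [500.0, -50.0, 330.3]
eef_rot: [[-0.993, 0.121, 0.0], [0.121, 0.993, 0.0], [-0.0, 0.0, -1.0]]
contact_force: [-0.2, -0.8, -0.6]
grip_width: 85.5
grasp_force: 0.0Traceback (most recent call last):
  File "<stdin>", line 2, in <module>
  File "h.py", line 24, in st
    s=sensors.sense(); print('t',s['clock'],'tcp',s['tcp_pos'].round(1),'j',s['joints'].round(1),'F',s['contact_force'].round(1),'w',s['grip_width'].round(1),'g',s['grasp_force'].round(1)); return s
                                                                                                                                     ^^^^^^^^^^^^^^^^^^^^^
AttributeError: 'float' object has no attribute 'round'
```

```bash
sed -i "s/s\['grip_width'\].round(1),'g',s\['grasp_force'\].round(1)/round(s['grip_width'],1),'g',round(s['grasp_force'],1)/" h.py
python3 - <<'E'
from h import *
st(); im,C=snap('wrist','w1.png'); np.savez('w1.npz',*C)
for k in ['key','cover_handle','cover']:
    for r in spotter.trace('wrist',k): print(k,round(r['conf'],2),np.round(r['pixel'],1),onz('wrist',r['pixel'],110,C).round(1),r['pixels'].sum())
E
```

```text
t 4.1 tcp [500.  -50.  330.3] j [-5.7  6.9 13.7 96.8  0.   1.2] F [-0.2 -0.8 -0.6] w 85.5 g 0.0
key 0.85 [330.7 162.8] [485.4 -31.6 110. ] 376
cover_handle 0.72 [289.5 187.1] [512.9 -94.3 110. ] 18272
cover 0.81 [291.5 190.4] [518.  -92.1 110. ] 18124
```

View pics/w1.png

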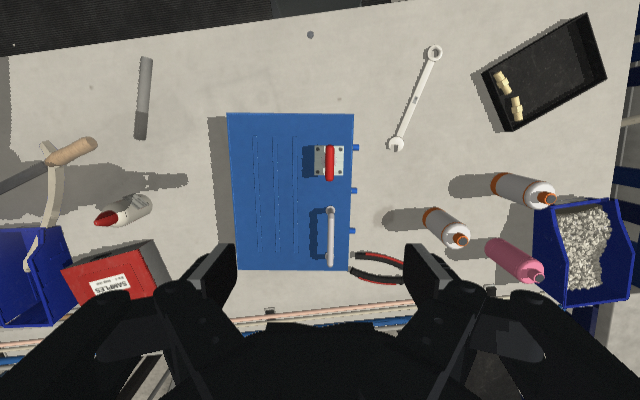

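The wrist view shows the lock boss at about (329,161) with the red key on it. The handle runs from (331,209) to (331,263), and the cover corners are (227,113), (353,115), (355,269) and (237,270).

```bash
python3 - <<'E'
from h import *
z=np.load('w1.npz'); C=[z[k] for k in z]
im=cv2.imread('pics/w1.png').astype(int); b,g,r=im[:,:,0],im[:,:,1],im[:,:,2]
f=lambda p,h:onz('wrist',p,h,C)
red=((r>130)&(g<70)&(b<70)); red[:,:290]=0; red[:,370:]=0; red[230:]=0
v,u=np.nonzero(red); print('red',u.min(),u.max(),v.min(),v.max(),u.mean(),v.mean(), 'bow',f((u.mean(),v.mean()),116).round(1))
pu=np.array([u.mean(),v.mean()]); 
ends=[f((u[v<v.min()+6].mean(),v.min()),122),f((u[v>v.max()-6].mean(),v.max()),122)]; print(np.round(ends,1))
P=np.array([f(p,74) for p in [(227,113),(353,115),(355,269),(237,270)]]); print(P.round(1),P.mean(0))
e=P[2]-P[1]; print(np.degrees(np.arctan2(e[1],e[0])),np.linalg.norm(e)); e=P[3]-P[0]; print(np.degrees(np.arctan2(e[1],e[0])),np.linalg.norm(e))
h=[f((331,210),109),f((330.5,262),109)]; print('handle',np.round(h,1),np.mean(h,0))
boss=[f(p,82) for p in [(314,146),(343,146),(344,177),(315,178)]]; print(np.round(boss,1),np.mean(boss,0))
E
```

```text
red 327 333 146 180 329.9406779661017 162.6822033898305 bow [484.3 -32.8 116. ]
[[461.4 -30.4 122. ]
 [507.2 -36.1 122. ]]
[[ 399.2 -173.6   74. ]
 [ 424.3    9.5   74. ]
 [ 674.2   -9.6   74. ]
 [ 651.9 -209.3   74. ]] [537.40398189 -95.7403688   74.        ]
-4.361035648398634 250.68534676642696
-8.042713876589909 255.1555810935849
handle [[554.5 -38.8 109. ]
 [638.1 -48.9 109. ]] [596.30143076 -43.83592242 109.        ]
[[461.3 -52.8  82. ]
 [466.4 -10.1  82. ]
 [512.9 -13.2  82. ]
 [509.1 -57.3  82. ]] [487.40981084 -33.33059551  82.        ]
```

```bash
python3 -m crank '[[[0,0,0],[4,3.8,33],1],[[0,0,0],[4,3.8,33],1],[[0,0,0],[4,3.8,33],1],[[0,0,0],[4,3.8,33],1],[[0,0,0],[0,0,0],1]]' | tail -6
python3 - <<'E'
from h import *
st(); im,C=snap('wrist','w2.png'); im=im.astype(int); r,g,b=im[:,:,0],im[:,:,1],im[:,:,2]
red=((r>120)&(g<70)&(b<70)).astype(np.uint8); n,l,s,c=cv2.connectedComponentsWithStats(red)
for i in range(1,n):
    if s[i,4]>150: print(s[i],c[i], onz('wrist',c[i],118,C).round(1))
for k in ['key']:
    for r in spotter.trace('wrist',k): print(k,round(r['conf'],2),np.round(r['pixel'],1),onz('wrist',r['pixel'],115,C).round(1))
E
```

```text
clock: 4.8
tcp_pos: [482.7, -32.5, 194.0]
eef_rot: [[-0.992, 0.122, -0.008], [0.122, 0.992, 0.001], [0.008, -0.0, -1.0]]
contact_force: [-0.3, 0.1, -0.4]
grip_width: 85.3
grasp_force: 0.0
t 4.8 tcp [482.7 -32.5 194. ] j [-3.9  3.2 -7.7 79.6  0.   3.2] F [-0.3  0.1 -0.4] w 85.3 g 0.0
[313 177  12  52 561] [318.18716578 202.47950089] [483.8 -33.1 118. ]
[   0  309   68   41 1503] [ 29.76912841 328.6081171 ] [ 582.2 -348.7  118. ]
key 0.87 [320.3 200.1] [482.5 -31.  115. ]
```

View pics/w2.png

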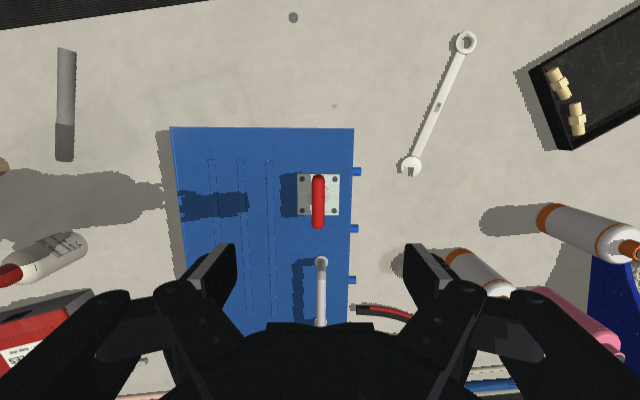

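The key bow is at (318,202) on its boss, which is centred at (319,194), so the tool is already above it. I'll descend and grip.

```bash
python3 -m crank '[[[0,0,0],[0,0,30],1],[[0,0,0],[0,0,30],1],[[0,0,0],[0,0,26],1],[[0,0,0],[0,0,20],1],[[0,0,0],[0,0,0],0.5],[[0,0,0],[0,0,0],0],[[0,0,0],[0,0,0],0],[[0,0,0],[0,0,0],0],[[0,0,0],[0,0,0],0],[[0,0,0],[0,0,0],0],[[0,0,0],[0,0,0],0],[[0,0,0],[0,0,0],0]]' 50 | tail -6
```

```text
clock: 6.1
tcp_pos: [486.2, -33.0, 92.6]
eef_rot: [[-0.993, 0.121, 0.001], [0.121, 0.993, -0.0], [-0.001, 0.0, -1.0]]
contact_force: [0.8, 0.1, 2.6]
grip_width: 0.0
grasp_force: 1.1
```

```bash
python3 - <<'E'
from h import *
st(); im,C=snap('wrist','w3.png'); im2,_=snap('side','s3.png')
a=cv2.imread('pics/w3.png')[60:380,160:480]; b=cv2.imread('pics/s3.png')[100:300,240:440]
cv2.imwrite('pics/c3.png',np.hstack([cv2.resize(a,(400,400)),cv2.resize(b,(400,400),interpolation=2)]))
for r in spotter.trace('side','key'): print(r['conf'],r['pixel'],r['pixels'].sum())
E
```

```text
t 6.1 tcp [486.2 -33.   92.6] j [ -3.9   4.5 -19.1  66.4   0.    3.1] F [0.8 0.1 2.6] w 0.0 g 1.1
0.57 [340.1, 207.0] 189
```

View pics/c3.png

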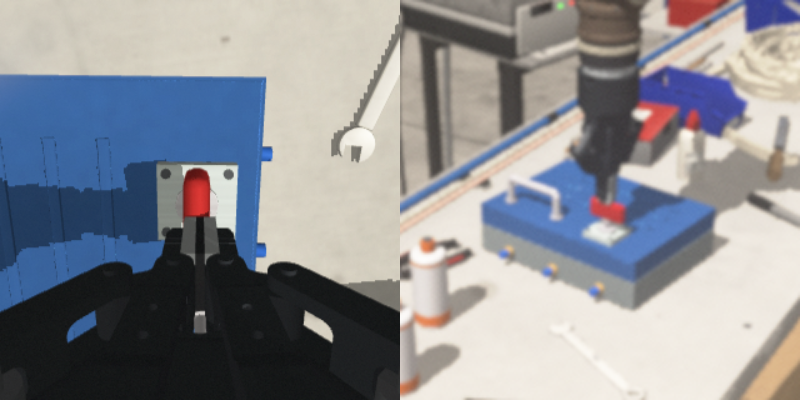

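The left crop shows the fingers closing around the red bow, with a gap between the pads. I'll let the grip settle.

```bash
python3 -m crank '[[[0,0,0],[0,0,0],0],[[0,0,0],[0,0,0],0],[[0,0,0],[0,0,0],0],[[0,0,0],[0,0,0],0]]' 80 | tail -2;  python3 - <<'E'
from h import *
a=cv2.imread('pics/w3.png')[170:330,250:390]; cv2.imwrite('pics/c4.png',cv2.resize(a,None,fx=4,fy=3.7,interpolation=2))
E
```

```text
grip_width: 0.1
grasp_force: 2.6
```

View pics/c4.png

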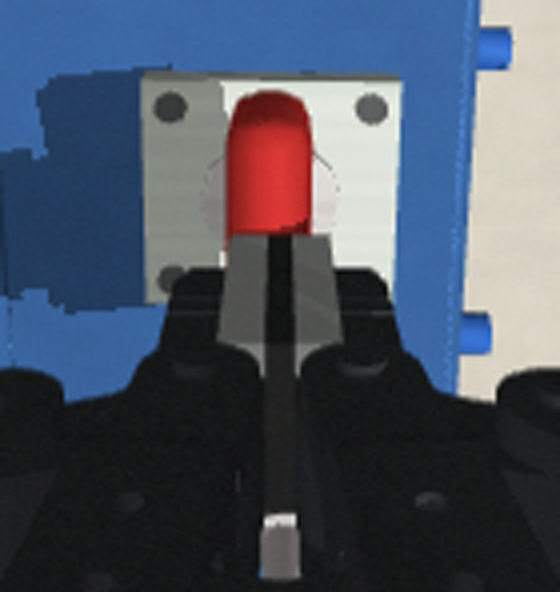

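```bash
python3 - <<'E'
from h import *
st(); C=cam('wrist'); s=sensors.sense()
def pc(P):
    u=proj('wrist',P,C); return ((u-[250,170])*[4,3.7]).round()
print('tcp',pc(s['tcp_pos']),'+19',pc(s['tcp_pos']+[0,0,19]),'y+-',pc(s['tcp_pos']+[0,10,0]))
f=lambda c,z:onz('wrist',(c[0]/4+250,c[1]/3.7+170),z,C).round(1)
print('boss corners top',f((142,74),82),f((400,80),82),'screws',f((170,108),82),f((372,108),82),f((172,280),82))
print('shoulder c',f((271,198),86)); print('bow near end', f((270,95),122),f((270,95),97),'width',f((230,160),122),f((310,160),122))
E
```

```text
t 6.65 tcp [486.2 -33.   92.6] j [ -3.9   4.5 -19.1  66.4   0.    3.1] F [0.2 0.4 4.3] w 0.1 g 2.6
tcp [273. 223.] +19 [273. 266.] y+- [334. 216.]
boss corners top [459.1 -51.9  82. ] [465.4  -9.2  82. ] screws [465.9 -48.2  82. ] [470.1 -14.3  82. ] [499.5 -52.8  82. ]
shoulder c [483.8 -33.2  86. ]
bow near end [455.8 -29.6 122. ] [461.9 -30.6  97. ] width [464.7 -36.1 122. ] [466.  -25.5 122. ]
```

```bash
python3 - <<'E'
from h import *
C=cam('side')
def red(f):
    im=cv2.imread('pics/'+f).astype(int); b,g,r=im[:,:,0],im[:,:,1],im[:,:,2]; m=((r>110)&(g<80)&(b<80)); m[:,:310]=0; m[:,370:]=0; m[:190]=0;m[225:]=0
    v,u=np.nonzero(m); return m,(u.min(),u.max(),v.min(),v.max(),len(u))
for f in ['side0.png','s3.png']: print(red(f)[1])
for z in (97,122):
    for x,y in((461.5,-30),(509,-36)): print(z,x,proj('side',[x,y,z],C).round(1))
print('tcp',proj('side',sensors.sense()['tcp_pos'],C))
a=cv2.imread('pics/side0.png')[180:230,305:375]; b=cv2.imread('pics/s3.png')[180:230,305:375]
cv2.imwrite('pics/c5.png',np.hstack([cv2.resize(x,None,fx=5.6,fy=5.6,interpolation=2) for x in (a,b)]))
E
```

```text
(np.int64(337), np.int64(350), np.int64(201), np.int64(209), 70)
(np.int64(337), np.int64(351), np.int64(202), np.int64(210), 76)
97 461.5 [349.9 212.2]
97 509 [334.7 206.8]
122 461.5 [350.1 203.3]
122 509 [334.8 198. ]
tcp [341.87180434 210.92589615]
```

View pics/c5.png

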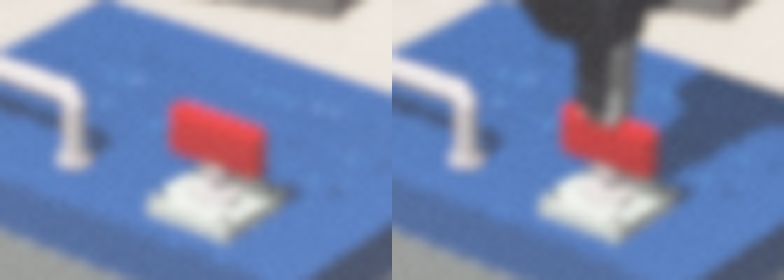

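The tips shut on top of the bow. Both the open-finger view and the side view put the real tips about 28 mm short of the reported TCP. I'll use tip = TCP − 28 and grasp point = TCP − 47 from here on. Next I open, go 26 mm lower and grip again.

```bash
python3 -m crank '[[[0,0,0],[0,0,0],0.6],[[0,0,0],[0,0,0],0.6],[[0,0,0],[0,0,0],0.6],[[0,0,0],[0,0,0],0.6],[[0,0,0],[0,0,9],0.6],[[0,0,0],[0,0,9],0.6],[[0,0,0],[0,0,8],0.6],[[0,0,0],[0,0,0],0],[[0,0,0],[0,0,0],0],[[0,0,0],[0,0,0],0],[[0,0,0],[0,0,0],0],[[0,0,0],[0,0,0],0],[[0,0,0],[0,0,0],0]]' 60 | tail -6; python3 - <<'E'
from h import *
st(); im2,_=snap('side','s4.png')
b=cv2.imread('pics/s4.png')[180:230,305:375]
cv2.imwrite('pics/c6.png',cv2.resize(b,None,fx=6,fy=6,interpolation=2))
E
```

```text
clock: 7.95
tcp_pos: [486.1, -33.3, 66.5]
eef_rot: [[-0.993, 0.122, 0.0], [0.122, 0.993, -0.001], [-0.0, -0.001, -1.0]]
contact_force: [0.7, -3.1, -0.2]
grip_width: 10.9
grasp_force: 58.9
t 7.95 tcp [486.1 -33.3  66.5] j [ -3.9   5.2 -21.7  63.1  -0.    3.1] F [ 0.7 -3.1 -0.2] w 10.9 g 58.9
```

```bash
python3 -m crank '[[[0,0,0.13],[0,0,0],0],[[0,0,0.13],[0,0,0],0],[[0,0,0.13],[0,0,0],0],[[0,0,0.13],[0,0,0],0],[[0,0,0.13],[0,0,0],0],[[0,0,0.13],[0,0,0],0],[[0,0,0.13],[0,0,0],0],[[0,0,0.13],[0,0,0],0],[[0,0,0.13],[0,0,0],0],[[0,0,0.13],[0,0,0],0],[[0,0,0.13],[0,0,0],0],[[0,0,0.13],[0,0,0],0],[[0,0,0.08],[0,0,0],0],[[0,0,0],[0,0,0],0],[[0,0,0],[0,0,0],0],[[0,0,0],[0,0,0],0]]' | tail -6; python3 -c "
from h import *
s=st();print(s['moment'],np.degrees(np.arctan2(s['eef_rot'][1,0],s['eef_rot'][0,0])))"
```

```text
clock: 9.6
tcp_pos: [485.0, -34.6, 66.5]
eef_rot: [[0.191, 0.982, -0.002], [0.982, -0.191, -0.004], [-0.004, -0.001, -1.0]]
contact_force: [-4.6, -6.8, 2.6]
grip_width: 10.7
grasp_force: 59.4
t 9.6 tcp [485.  -34.6  66.5] j [ -3.9   5.2 -21.7  63.2  -0.2  97. ] F [-4.6 -6.8  2.6] w 10.7 g 59.4
[-1.6894608   0.86376225  0.03366398] 79.01464134142192
```

```bash
python3 -m crank '[[[0,0,0.05],[0,0,0],0],[[0,0,0],[0,0,0],0],[[0,0,0],[0,0,0],0]]' | tail -6; python3 -c "
from h import *
s=st();print(s['moment'],np.degrees(np.arctan2(s['eef_rot'][1,0],s['eef_rot'][0,0])))"
```

```text
clock: 9.9
tcp_pos: [485.0, -34.6, 66.5]
eef_rot: [[0.239, 0.971, -0.001], [0.971, -0.239, -0.004], [-0.004, -0.001, -1.0]]
contact_force: [-3.7, -6.6, 2.9]
grip_width: 11.3
grasp_force: 59.4
t 9.9 tcp [485.  -34.6  66.5] j [ -3.9   5.2 -21.7  63.2  -0.2  99.9] F [-3.7 -6.6  2.9] w 11.3 g 59.4
[-1.65585321  0.85174572  0.01865694] 76.14562535216794
```

```bash
python3 -m crank '[[[0,0,0],[0,0,0],0.6],[[0,0,0],[0,0,0],0.6],[[0,0,0],[0,0,0],0.6],[[0,0,0],[0,0,0],0.6],[[0,0,0],[0,0,-25],0.6],[[0,0,0],[0,0,-35],0.6],[[0,0,0],[0,0,-35],0.6],[[0,0,-0.13],[0,0,-25],0.6],[[0,0,-0.13],[0,0,0],0.6],[[0,0,-0.13],[0,0,0],0.6],[[0,0,-0.13],[0,0,0],0.6],[[0,0,-0.13],[0,0,0],0.6],[[0,0,-0.13],[0,0,0],0.6],[[0,0,-0.13],[0,0,0],0.6],[[0,0,-0.13],[0,0,0],0.6],[[0,0,-0.13],[0,0,0],0.6],[[0,0,-0.13],[0,0,0],0.6],[[0,0,-0.13],[0,0,0],0.6],[[0,0,-0.13],[0,0,0],0.6],[[0,0,-0.13],[0,0,0],0.6]]' | tail -6; python3 - <<'E'
from h import *
s=st(); im,C=snap('wrist','w7.png'); im=im.astype(int); r,g,b=im[:,:,0],im[:,:,1],im[:,:,2]
red=((r>120)&(g<70)&(b<70)).astype(np.uint8); n,l,q,c=cv2.connectedComponentsWithStats(red)
for i in range(1,n):
    if q[i,4]>150: 
        v,u=np.nonzero(l==i); print(q[i],cv2.minAreaRect(np.c_[u,v].astype(np.float32)), onz('wrist',c[i],118,C).round(1))
cv2.imwrite('pics/c7.png',cv2.imread('pics/w7.png')[100:350,140:440])
E
```

```text
clock: 11.9
tcp_pos: [486.0, -32.8, 186.3]
eef_rot: [[-0.993, 0.116, 0.0], [0.116, 0.993, 0.0], [-0.0, 0.0, -1.0]]
contact_force: [0.2, -0.2, 0.2]
grip_width: 51.2
grasp_force: 0.0
t 11.9 tcp [486.  -32.8 186.3] j [-3.9  3.1 -8.7 78.1  0.   2.8] F [ 0.2 -0.2  0.2] w 51.2 g 0.0
[292 194  54  16 625] ((318.4950866699219, 201.5495147705078), (53.63250732421875, 11.940445899963379), 5.710592269897461) [484.8 -32.8 118. ]
[   0  308   75   49 2123] ((35.441184997558594, 335.7647399902344), (46.32430648803711, 73.73082733154297), 75.96376037597656) [ 586.1 -332.7  118. ]
[  0 358  48  33 543] ((17.708229064941406, 365.5755615234375), (21.0130672454834, 56.85888671875), 55.491477966308594) [ 634.7 -375.4  118. ]
```

View pics/c7.png

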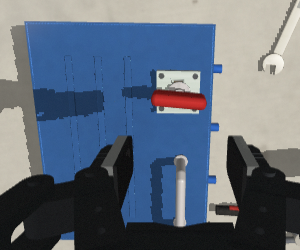

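The key bow now lies across the boss (long axis about 96° from where it started), so the latch is unlocked. Next is the handle.

```bash
python3 -m crank '[[[0,0,0],[-37,0.7,0],0.6],[[0,0,0],[-37,0.7,0],0.6],[[0,0,0],[-37,0.8,0],0.6],[[0,0,0],[0,0,30],0.6],[[0,0,0],[0,0,30],0.6],[[0,0,0],[0,0,30],0.6],[[0,0,0],[0,0,29],0.6],[[0,0,0],[0,0,0],0.6],[[0,0,0],[0,0,0],0],[[0,0,0],[0,0,0],0],[[0,0,0],[0,0,0],0],[[0,0,0],[0,0,0],0],[[0,0,0],[0,0,0],0],[[0,0,0],[0,0,0],0]]' 40 | tail -6; python3 - <<'E'
from h import *
s=st(); 
E
```

```text
clock: 13.35
tcp_pos: [597.6, -45.4, 69.5]
eef_rot: [[-0.992, 0.122, 0.004], [0.122, 0.992, -0.002], [-0.004, -0.002, -1.0]]
contact_force: [-0.5, -4.5, 6.1]
grip_width: 7.9
grasp_force: 39.3
t 13.35 tcp [597.6 -45.4  69.5] j [-4.3 16.7 -7.2 65.9 -0.1  2.7] F [-0.5 -4.5  6.1] w 7.9 g 39.3
```

```bash
python3 -m crank '[[[0,0,0],[0,-3.6,7.6],0],[[0,0,0],[0,0,0],0]]' >/dev/null 2>&1 <<<'' & sleep 0; wait; python3 -c "
from h import *
st()"
```

```text
t 13.55 tcp [599.8 -45.5  66.7] j [-4.5 16.6 -7.6 65.1  0.4  2.4] F [-5.6  8.3 29.3] w 8.2 g 43.9
```

I typed the wrong sign there: that row went 7.6 mm down, not up. I'll undo it and then follow the arc upward.

```bash
python3 -m crank '[[[0,0,0],[0,3.6,-7.6],0],[[0,0,0],[0,-3.6,-7.6],0],[[0,0,0],[0,-3.7,-7.7],0],[[0,0,0],[0,-8.7,-14.4],0],[[0,0,0],[0,-10.2,-13.5],0],[[0,0,0],[0,0,0],0]]' | tail -6; python3 -c "
from h import *
st()"
```

```text
clock: 14.15
tcp_pos: [595.1, -71.9, 112.0]
eef_rot: [[-0.992, 0.123, 0.004], [0.123, 0.992, -0.001], [-0.004, -0.001, -1.0]]
contact_force: [4.4, -3.8, -3.7]
grip_width: 8.6
grasp_force: 40.1
t 14.15 tcp [595.1 -71.9 112. ] j [-6.9 15.8 -3.  71.  -0.1  0.2] F [ 4.4 -3.8 -3.7] w 8.6 g 40.1
```

Following well, with small forces. I'll continue.

```bash
python3 -m crank '[[[0,0,0],[0,-11.4,-12.4],0],[[0,0,0],[0,-12.6,-11.2],0],[[0,0,0],[0,-13.7,-9.9],0],[[0,0,0],[0,-14.6,-8.5],0],[[0,0,0],[0,-15.4,-7],0],[[0,0,0],[0,0,0],0]]' | tail -6
python3 -m crank '[[[0,0,0],[0,-16,-5.4],0],[[0,0,0],[0,-16.5,-3.8],0],[[0,0,0],[0,-16.8,-2.1],0],[[0,0,0],[0,-16.9,-0.4],0],[[0,0,0],[0,0,0],0]]' | tail -6;  python3 -c "
from h import *
st()"
```

```text
clock: 14.75
tcp_pos: [586.5, -137.4, 162.1]
eef_rot: [[-0.992, 0.122, 0.005], [0.122, 0.992, 0.002], [-0.005, 0.002, -1.0]]
contact_force: [-0.1, 2.9, 9.7]
grip_width: 8.4
grasp_force: 40.3
clock: 15.25
tcp_pos: [577.8, -204.4, 173.7]
eef_rot: [[-0.992, 0.123, 0.004], [0.123, 0.992, -0.001], [-0.004, -0.001, -1.0]]
contact_force: [-0.9, -1.2, 8.5]
grip_width: 7.9
grasp_force: 41.7
t 15.25 tcp [ 577.8 -204.4  173.7] j [-19.5  16.7   6.   79.    0.  -12.4] F [-0.9 -1.2  8.5] w 7.9 g 41.7
```

```bash
python3 -m crank '[[[0,0,0],[0,-16.9,1.2],0],[[0,0,0],[0,-16.6,2.9],0],[[0,0,0],[0,-16.3,4.6],0],[[0,0,0],[0,-15.7,6.2],0],[[0,0,0],[0,-5,2],0],[[0,0,0],[0,0,0],0],[[0,0,0],[0,0,0],0]]' | tail -6; python3 - <<'E'
from h import *
st(); snap('side','s8.png'); snap('top','t8.png')
a=cv2.imread('pics/s8.png')[100:300,240:440]; b=cv2.imread('pics/t8.png')[110:290,270:450]
cv2.imwrite('pics/c8.png',np.hstack([cv2.resize(x,(400,400),interpolation=2) for x in (a,b)]))
for r in spotter.trace('top','cartridge_1'): print(round(r['conf'],2),np.round(r['pixel'],1),onz('top',r['pixel'],60).round())
E
```

```text
clock: 15.95
tcp_pos: [568.5, -273.6, 154.9]
eef_rot: [[-0.993, 0.122, 0.001], [0.122, 0.993, -0.001], [-0.001, -0.001, -1.0]]
contact_force: [-1.9, -2.5, 5.6]
grip_width: 8.2
grasp_force: 40.7
t 15.95 tcp [ 568.5 -273.6  154.9] j [-25.7  18.9   6.7  77.7  -0.  -18.7] F [-1.9 -2.5  5.6] w 8.2 g 40.7
0.71 [205.  199.7] [571. 274.  60.]
0.69 [248.3 180.1] [627. 152.  60.]
0.6 [207.6 155.6] [697. 270.  60.]
0.59 [187.  259.3] [402. 321.  60.]
```

View pics/c8.png

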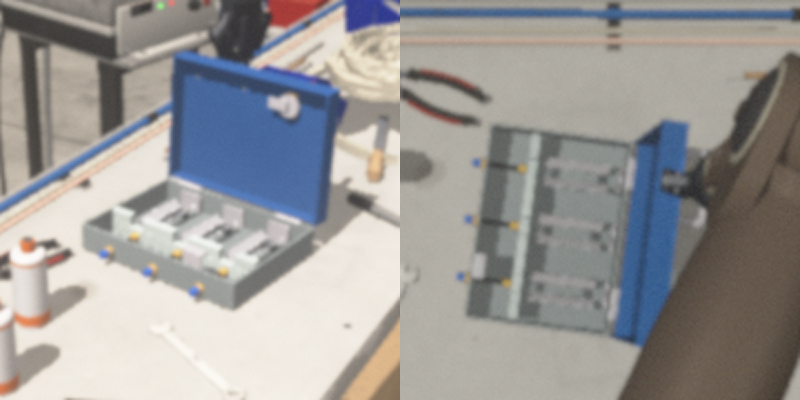

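The cover is upright. The picture shows three empty cradles, the free edge and outlet block on the left, and two cartridges standing. I'll release and lift clear, then plan the pick.

```bash
python3 -m crank '[[[0,0,0],[0,0,0],0.5],[[0,0,0],[0,0,0],0.5],[[0,0,0],[0,0,0],0.5],[[0,0,0],[0,0,-25],0.5],[[0,0,0],[0,0,-40],0.5],[[0,0,0],[0,0,-40],0.5],[[0,0,0],[0,45,0],1],[[0,0,0],[0,45,0],1],[[0,0,0],[0,45,0],1],[[0,0,0],[0,45,0],1],[[0,0,0],[0,45,0],1],[[0,0,0],[0,45,0],1],[[0,0,0],[0,0,0],1]]' | tail -6; cat >> h.py <<'E'
def Rt(az,al): # tool tilted: points al deg from down toward azimuth az, x at down = -radial
    r=np.array([np.cos(np.radians(az)),np.sin(np.radians(az)),0]); k=np.array([0,0,1.]); s,c=np.sin(np.radians(al)),np.cos(np.radians(al))
    z=r*s-k*c; x=-r*c-k*s; return np.c_[x,np.cross(z,x),z]
def tcp_for(G,R,b=47): return np.array(G,float)+b*R[:,2]
E
python3 - <<'E'
from h import *
st(); im,C=snap('wrist','w9.png')
for r in spotter.trace('wrist','cartridge_1'):
    v,u=np.nonzero(r['pixels']); print(round(r['conf'],2),np.round(r['pixel'],1),onz('wrist',r['pixel'],55,C).round(),u.min(),u.max(),v.min(),v.max(),im[r['pixels']].mean(0).round())
ct=cam('top'); snap('top','t9.png')
for r in spotter.trace('top','cartridge_1'):
    print(round(r['conf'],2),np.round(r['pixel'],1),onz('top',r['pixel'],70,ct).round())
E
```

```text
clock: 17.4
tcp_pos: [601.3, 0.2, 258.6]
eef_rot: [[-0.993, 0.115, -0.001], [0.115, 0.993, 0.001], [0.001, 0.001, -1.0]]
contact_force: [-1.0, -0.7, 1.0]
grip_width: 85.1
grasp_force: 0.0
t 17.4 tcp [6.013e+02 2.000e-01 2.586e+02] j [-0.  16.4 16.3 89.9  0.1  6.6] F [-1.  -0.7  1. ] w 85.1 g 0.0
0.94 [432.8 183.3] [628. 155.  55.] 404 460 161 203 [152. 140. 130.]
0.92 [517.7 224.8] [703. 274.  55.] 480 554 201 250 [141.  86. 100.]
0.71 [528.4 132.3] [574. 280.  55.] 486 571 114 152 [138. 126. 117.]
0.52 [381.6  45.2] [450.  94.  55.] 362 403 0 88 [220. 217. 206.]
0.74 [206.2 154.2] [700. 272.  70.]
0.7 [204.1 200.6] [567. 274.  70.]
0.48 [245.8 181.6] [622. 158.  70.]
0.36 [358.1 212.6] [ 535. -160.   70.]
```

```bash
cat >> h.py <<'E'
from scipy.optimize import least_squares
_t=np.linspace(0,2*np.pi,24,endpoint=False); _c=np.c_[np.cos(_t),np.sin(_t),0*_t]
CY=np.vstack([_c*22,_c*22+[0,0,95],_c*9+[0,0,115]])
def fitcart(n,mask,C,p0):
    v,u=np.nonzero(mask); bb=np.array([u.min(),u.max()+1,v.min(),v.max()+1.])
    K,R,p=C
    def f(q):
        X=(CY+[q[0],q[1],0]-p)@R; w=X@K.T; w=w[:,:2]/w[:,2:]; return np.r_[w[:,0].min(),w[:,0].max(),w[:,1].min(),w[:,1].max()]-bb
    o=least_squares(f,p0,loss='soft_l1'); return o.x.round(1),o.fun.round(1)
E
python3 - <<'E'
from h import *
s=st(); C=cam('wrist'); imaging.get_image('wrist')
for r in spotter.trace('wrist','cartridge_1')[:3]:
    print(r['conf'],fitcart('wrist',r['pixels'],C,onz('wrist',r['pixel'],55,C)[:2]))
C=cam('top'); imaging.get_image('top')
for r in spotter.trace('top','cartridge_1')[:3]:
    print(r['conf'],fitcart('top',r['pixels'],C,onz('top',r['pixel'],55,C)[:2]))
E
```

```text
t 17.6 tcp [601.1  -5.7 259. ] j [-0.5 16.4 16.3 89.9 -0.   6.5] F [-1.1  1.  -1. ] w 85.5 g 0.0
0.93 (array([574., 276.]), array([-2.3,  0.9, -0.7,  0.9]))
0.91 (array([702.4, 270.5]), array([-1.5,  0.8, -0.2,  0.2]))
0.64 (array([625.2, 151.8]), array([-0.9,  0.6, -0.4,  0.3]))
0.82 (array([698.8, 267.8]), array([-0.4,  0.4, -0.9,  1. ]))
0.69 (array([625.1, 154.1]), array([-2.1,  4. , -0.6,  0.7]))
0.55 (array([572.8, 273.3]), array([-0.6,  0.6, -0.1,  0.1]))
```

```bash
python3 - <<'E'
from h import *
R=Rt(13.7,60); T=tcp_for([625,152.5,55],R); print(T, T-130*R[:,2], T-130*R[:,2]+[0,0,0])
plan(T-130*R[:,2],R)
R0=sensors.sense()['eef_rot']; print(R0.T@(T-130*R[:,2]-np.array([601.1,-5.7,259])))
E
```

```text
[664.54515229 162.140069    31.5       ] [555.16494383 135.47604836  96.5       ] [555.16494383 135.47604836  96.5       ]
turn [-0.19  -1.035 -0.329] n>=7.4  shift old axes [ 63.1 135.2 162.8]  new axes [146.5 148.8  71.8]  dist 221.0
[ 62.98524275 134.45472263 162.48613102]
```

```bash
python3 -m crank '[[[0,0,0],[15.8,33.6,0],1],[[0,0,0],[15.8,33.6,0],1],[[0,0,0],[15.8,33.6,0],1],[[0,0,0],[15.6,33.7,0],1],[[-0.0237,-0.1294,-0.0411],[0,0,0],1],[[-0.0237,-0.1294,-0.0411],[0,0,0],1],[[-0.0237,-0.1294,-0.0411],[0,0,0],1],[[-0.0237,-0.1294,-0.0411],[0,0,0],1],[[-0.0237,-0.1294,-0.0411],[0,0,0],1],[[-0.0237,-0.1294,-0.0411],[0,0,0],1],[[-0.0237,-0.1294,-0.0411],[0,0,0],1],[[-0.0237,-0.1294,-0.0411],[0,0,0],1],[[0,0,0],[28.1,0,16.3],1],[[0,0,0],[28.1,0,16.3],1],[[0,0,0],[28.1,0,16.3],1],[[0,0,0],[28.1,0,16.3],1],[[0,0,0],[28.1,0,16.3],1],[[0,0,0],[0,0,0],1],[[0,0,0],[0,0,0],1]]' | tail -6; python3 - <<'E'
from h import *
st(); R=Rt(13.7,60); T=tcp_for([625,152.5,55],R); plan(T,R)
im,C=snap('wrist','w10.png')
for r in spotter.trace('wrist','cartridge_1')[:3]:
    print(round(r['conf'],2),np.round(r['pixel']),fitcart('wrist',r['pixels'],C,[625,152]))
E
```

```text
clock: 19.7
tcp_pos: [555.3, 135.3, 96.4]
eef_rot: [[-0.487, -0.238, 0.84], [-0.119, 0.971, 0.205], [-0.865, -0.0, -0.502]]
contact_force: [-0.1, 0.3, 1.1]
grip_width: 85.3
grasp_force: 0.0
t 19.7 tcp [555.3 135.3  96.4] j [ 13.7 -19.1 -71.9 -22.8   0.1  -0.1] F [-0.1  0.3  1.1] w 85.3 g 0.0
turn [ 0.001 -0.002  0.001] n>=0.0  shift old axes [-3.000e-01  1.000e-01  1.299e+02]  new axes [-0.000e+00  1.000e-01  1.299e+02]  dist 130.0
0.86 [318. 197.] (array([625.8, 152.4]), array([ 0.3, -0.3, -0.1,  0.1]))
0.86 [393. 216.] (array([702. , 271.8]), array([-0.4,  0.4,  0.1,  0.3]))
0.69 [471. 191.] (array([575.5, 277.9]), array([-0.3,  0.2,  0.1,  0.2]))
```

View pics/w10.png

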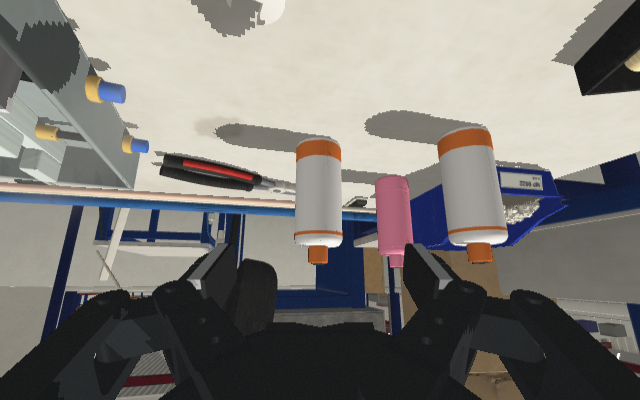

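This is the confirming view: the white, orange-banded cartridge is centred at (318,197). The pink look-alike is at (393,216) and the second cartridge at (471,191). I'll advance and grip.

```bash
python3 -m crank '[[[0,0,0],[0,0,22],1],[[0,0,0],[0,0,22],1],[[0,0,0],[0,0,22],1],[[0,0,0],[0,0,22],1],[[0,0,0],[0,0,22],1],[[0,0,0],[0,0,20],1],[[0,0,0],[0,0,0],1],[[0,0,0],[0,0,0],1],[[0,0,0],[0,0,0],0],[[0,0,0],[0,0,0],0],[[0,0,0],[0,0,0],0],[[0,0,0],[0,0,0],0],[[0,0,0],[0,0,0],0],[[0,0,0],[0,0,0],0]]' 60 | tail -6; python3 -c "
from h import *
st()"
```

```text
clock: 21.2
tcp_pos: [665.0, 162.8, 33.1]
eef_rot: [[-0.484, -0.238, 0.842], [-0.119, 0.971, 0.206], [-0.867, -0.0, -0.498]]
contact_force: [-4.6, -2.5, 6.8]
grip_width: 42.6
grasp_force: 61.7
t 21.2 tcp [665.  162.8  33.1] j [ 13.7   6.1 -65.5 -41.6   0.   -0. ] F [-4.6 -2.5  6.8] w 42.6 g 61.7
```

```bash
python3 -m crank '[[[0,0,0],[-21,0,-12],0],[[0,0,0],[-22,0,-12.6],0],[[0,0,0],[-22,0,-12.6],0],[[0,0,0],[-22,0,-12.6],0],[[0,0,0],[-22,0,-12.6],0],[[0,0,0],[0,0,0],0],[[0,0,0],[0,0,0],0]]' | tail -6; python3 - <<'E'
from h import *
s=st(); R=Rt(83,-30); G=np.array([615.2,-101.8,44]); T=tcp_for(G+[0,0,110],R); print(T); plan(T,R)
k=s['eef_rot'].T@[0,0,1]; print('cart axis final',R@k)
R0=s['eef_rot']; rv=Ro.from_matrix(R0.T@R).as_rotvec()
for i in range(0,13,3): 
    Q=R0@Ro.from_rotvec(rv*i/12).as_matrix(); print(Q[:,2].round(2),(Q@k).round(2))
E
```

```text
clock: 21.9
tcp_pos: [664.5, 162.9, 156.7]
eef_rot: [[-0.486, -0.239, 0.841], [-0.12, 0.971, 0.207], [-0.866, -0.0, -0.501]]
contact_force: [-0.1, 0.9, -3.5]
grip_width: 41.9
grasp_force: 61.9
t 21.9 tcp [664.5 162.9 156.7] j [ 13.8 -10.1 -56.7 -16.5   0.   -0. ] F [-0.1  0.9 -3.5] w 41.9 g 61.9
[ 612.33607043 -125.12483456  113.29680602]
turn [-0.343  1.359 -1.281] n>=12.7  shift old axes [  97.4 -267.2  -81.6]  new axes [231.4  16.7 183.7]  dist 296.0
cart axis final [1.21994308e-01 9.92530496e-01 7.76836038e-04]
[ 0.84  0.21 -0.5 ] [0. 0. 1.]
[ 0.62  0.18 -0.77] [0.23 0.33 0.92]
[ 0.35  0.03 -0.93] [0.34 0.65 0.68]
[ 0.11 -0.21 -0.97] [0.3  0.89 0.35]
[-0.06 -0.5  -0.87] [0.12 0.99 0.  ]
```

```bash
python3 -m crank '[[[-0.0245,0.0971,-0.0915],[0,0,0],0],[[-0.0245,0.0971,-0.0915],[0,0,0],0],[[-0.0245,0.0971,-0.0915],[0,0,0],0],[[-0.0245,0.0971,-0.0915],[0,0,0],0],[[-0.0245,0.0971,-0.0915],[0,0,0],0],[[-0.0245,0.0971,-0.0915],[0,0,0],0],[[-0.0245,0.0971,-0.0915],[0,0,0],0],[[-0.0245,0.0971,-0.0915],[0,0,0],0],[[-0.0245,0.0971,-0.0915],[0,0,0],0],[[-0.0245,0.0971,-0.0915],[0,0,0],0],[[-0.0245,0.0971,-0.0915],[0,0,0],0],[[-0.0245,0.0971,-0.0915],[0,0,0],0],[[-0.0245,0.0971,-0.0915],[0,0,0],0],[[-0.0245,0.0971,-0.0915],[0,0,0],0],[[0,0,0],[0,0,0],0]]' | tail -6;  python3 -m crank '[[[0,0,0],[33,2.4,26.2],0],[[0,0,0],[33,2.4,26.2],0],[[0,0,0],[33,2.4,26.2],0],[[0,0,0],[33,2.4,26.2],0],[[0,0,0],[33,2.4,26.2],0],[[0,0,0],[33,2.4,26.2],0],[[0,0,0],[33.4,2.3,26.5],0],[[0,0,0],[0,0,0],0],[[0,0,0],[0,0,0],0]]' | tail -6; python3 - <<'E'
from h import *
s=st(); R=Rt(83,-30); G=np.array([615.2,-101.8,44]); T=tcp_for(G,R); plan(T,R)
im,C=snap('wrist','w11.png'); snap('side','s11.png'); snap('top','t11.png')
a=cv2.imread('pics/s11.png')[120:280,260:420]
cv2.imwrite('pics/c11.png',np.hstack([cv2.imread('pics/w11.png')[50:350,100:500],cv2.resize(a,(300,300),interpolation=2)]))
E
```

```text
clock: 23.4
tcp_pos: [664.5, 165.3, 147.3]
eef_rot: [[-0.096, -0.993, -0.071], [-0.857, 0.119, -0.501], [0.506, 0.013, -0.862]]
contact_force: [-1.2, 0.5, -4.5]
grip_width: 42.1
grasp_force: 61.8
clock: 24.3
tcp_pos: [611.5, -126.4, 113.6]
eef_rot: [[-0.11, -0.992, -0.061], [-0.86, 0.126, -0.495], [0.499, -0.001, -0.867]]
contact_force: [0.4, 0.5, -2.9]
grip_width: 42.3
grasp_force: 62.0
t 24.3 tcp [ 611.5 -126.4  113.6] j [  3.1  22.    0.2  74.  -29.4 -78.1] F [ 0.4  0.5 -2.9] w 42.3 g 62.0
turn [ 0.001  0.001 -0.004] n>=0.0  shift old axes [-56.2  -0.5  94.9]  new axes [-56.4  -0.7  94.8]  dist 110.0
```

View pics/c11.png

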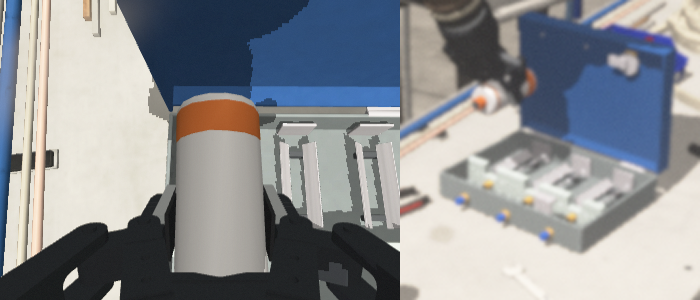

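The cartridge is held level over cradle 3 with its orange foot towards the hinge. Cradle 2's V plates show at wrist pixel columns 383–420. I'll use those to check the lateral offset.

```bash
python3 - <<'E'
from h import *
C=cam('wrist'); c=np.array([539,-99,0]); ex=Rz(-7)[:,0]; ey=Rz(-7)[:,1]
for px in [(384,195),(420,195),(393,270),(419,270),(400,178)]:
    for z in (28,):
        p=onz('wrist',px,z,C)-c; print(px,'lub x %.1f y %.1f'%(p@ex,p@ey))
for X in (-19,19): print(X,proj('wrist',c+X*ex+10*ey+[0,0,28],C).round(),proj('wrist',c+X*ex-30*ey+[0,0,28],C).round())
print('mid end stop',proj('wrist',c-55*ey+[0,0,42],C).round())
C=cam('top'); im=cv2.imread('pics/t11.png')
for X in(-128,128):
    for Y in (-94,94): print(X,Y,proj('top',c+X*ex+Y*ey+[0,0,44],C).round(1))
cv2.imwrite('pics/c12.png',cv2.resize(im[150:280,280:410],None,fx=4.5,fy=4.5,interpolation=2))
E
```

```text
(384, 195) lub x 12.5 y -64.3
(420, 195) lub x -23.5 y -64.3
(393, 270) lub x 8.4 y 8.5
(419, 270) lub x -15.8 y 8.5
(400, 178) lub x -4.8 y -82.3
-19 [423. 272.] [419. 229.]
19 [382. 272.] [379. 229.]
mid end stop [401. 200.]
-128 -94 [363.5 260.4]
-128 94 [297.9 252. ]
128 -94 [373.8 171.9]
128 94 [309.3 163.8]
```

View pics/c12.png

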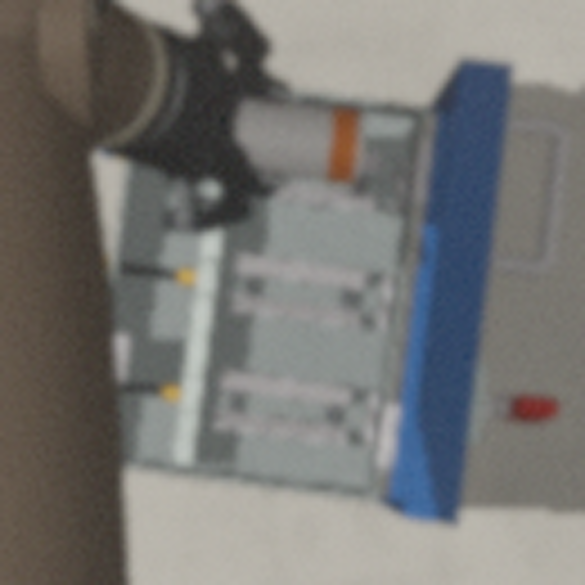

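```bash
python3 - <<'E'
from h import *
C=cam('top'); c=np.array([539,-99,0]); ex=Rz(-7)[:,0]; ey=Rz(-7)[:,1]
for n,q,z in [('blk c2',(203,280),46),('blk left',(194,295),46),('blk right',(212,295),46),('V2 +y end',(234,285),28),('V2 -y end',(372,300),28),('V1 +y',(219,400),28),('V1 -y',(357,418),28),('V1 top',(290,383),28),('V1 bot',(285,437),28)]:
    p=onz('top',(280+q[0]/4.5,150+q[1]/4.5),z,C)-c; print(n,'x %.1f y %.1f'%(p@ex,p@ey))
E
```

```text
blk c2 x -5.8 y 31.3
blk left x -16.0 y 35.8
blk right x -14.6 y 24.4
V2 +y end x -5.4 y 10.8
V2 -y end x -3.8 y -78.6
V1 +y x -80.0 y 11.3
V1 -y x -80.3 y -78.0
V1 top x -63.4 y -32.6
V1 bot x -98.1 y -33.6
```

The cradles sit about 30 mm towards the hinge from the tub's middle, because the block is at y ≈ +31 in the lubricator frame. They are also about 4 mm towards −x. I'll correct the target for both.

```bash
python3 - <<'E'
from h import *
s=st(); R=s['eef_rot']; G=s['tcp_pos']-47*R[:,2]; print('grasp now',G)
k=np.array([0,0,1.]); t=np.array([607.6,-131.1,G[2]]); print('horiz',(R.T@(t-G)).round(1)); print('down per mm',(R.T@-k).round(3),'amount',G[2]-44)
E
```

```text
t 24.45 tcp [ 613.1 -124.3  114.1] j [  3.3  22.1   0.4  74.1 -29.4 -78.1] F [ 0.1  0.6 -2. ] w 42.3 g 62.0
grasp now [ 615.87685091 -100.95849636  154.79350829]
horiz [26.8  4.6 15.4]
down per mm [-0.499  0.001  0.866] amount 110.79350829489371
```

```bash
python3 -m crank '[[[0,0,0],[13.4,2.3,7.7],0],[[0,0,0],[13.4,2.3,7.7],0],[[0,0,0],[-11.2,0,19.5],0],[[0,0,0],[-11.2,0,19.5],0],[[0,0,0],[-11.2,0,19.5],0],[[0,0,0],[-11.2,0,19.5],0],[[0,0,0],[0,0,0],0],[[0,0,0],[-2.6,0,4.5],0],[[0,0,0],[0,0,0],0]]' | tail -6;  python3 -m crank '[[[0,0,0],[-2.6,0,4.5],0],[[0,0,0],[-2.6,0,4.5],0],[[0,0,0],[0,0,0],0]]' | tail -6; python3 -m crank '[[[0,0,0],[-2.6,0,4.5],0],[[0,0,0],[0,0,0],0]]' | tail -6; python3 -c "
from h import *
s=st(); print(s['tcp_pos']-47*s['eef_rot'][:,2])"
```

```text
clock: 25.35
tcp_pos: [605.0, -155.6, 19.7]
eef_rot: [[-0.106, -0.993, -0.06], [-0.859, 0.122, -0.497], [0.5, -0.001, -0.866]]
contact_force: [-0.1, 0.0, -2.3]
grip_width: 42.3
grasp_force: 62.0
clock: 25.65
tcp_pos: [604.2, -155.4, 8.2]
eef_rot: [[-0.105, -0.993, -0.061], [-0.859, 0.122, -0.496], [0.5, 0.001, -0.866]]
contact_force: [-0.7, 0.1, -2.0]
grip_width: 42.1
grasp_force: 62.0
clock: 25.85
tcp_pos: [605.0, -155.4, 3.4]
eef_rot: [[-0.106, -0.993, -0.06], [-0.859, 0.122, -0.497], [0.5, -0.001, -0.866]]
contact_force: [1.3, 0.2, -1.9]
grip_width: 42.4
grasp_force: 62.0
t 25.85 tcp [ 605.  -155.4    3.4] j [  0.5  24.5 -10.6  59.2 -29.7 -81.3] F [ 1.3  0.2 -1.9] w 42.4 g 62.0
[ 607.81583939 -132.09001982   44.11552703]
```

```bash
python3 -m crank '[[[0,0,0],[-1,0,1.7],0],[[0,0,0],[0,0,0],0],[[0,0,0],[0,0,0],0]]' | tail -4; python3 - <<'E'
from h import *
s=st()
im,C=snap('wrist','w13.png'); snap('side','s13.png'); snap('top','t13.png')
a=cv2.imread('pics/s13.png')[170:260,280:370]; t=cv2.imread('pics/t13.png')[150:280,280:410]
cv2.imwrite('pics/c13.png',np.hstack([cv2.resize(cv2.imread('pics/w13.png')[50:350,150:450],(266,266)),cv2.resize(a,(266,266),interpolation=2),cv2.resize(t,(266,266),interpolation=2)]))
E
```

```text
eef_rot: [[-0.107, -0.993, -0.059], [-0.859, 0.122, -0.497], [0.501, -0.002, -0.866]]
contact_force: [0.1, 0.9, 5.4]
grip_width: 42.6
grasp_force: 62.5
t 26.15 tcp [ 605.4 -155.6    2.7] j [  0.6  24.6 -10.6  59.  -29.8 -81.3] F [0.1 0.9 5.4] w 42.6 g 62.5
```

View pics/c13.png

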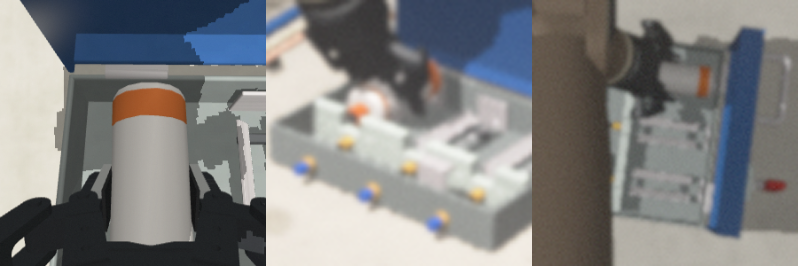

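The cartridge is seated: 5 N of support, with the nozzle in its notch in the side crop. I'll release and rise.

```bash
python3 -m crank '[[[0,0,0],[0,0,0],0.67],[[0,0,0],[0,0,0],0.67],[[0,0,0],[0,0,0],0.67],[[0,0,0],[0,0,0],0.67],[[0,0,0],[10,0,-17.3],0.67],[[0,0,0],[15,0,-26],0.67],[[0,0,0],[20,0,-34.6],0.67],[[0,0,0],[20,0,-34.6],0.67],[[0,0,0],[20,0,-34.6],1],[[0,0,0],[0,0,0],1]]' | tail -6; python3 - <<'E'
from h import *
s=st(); C=cam('wrist'); imaging.get_image('wrist')
for r in spotter.trace('wrist','cartridge_1')[:4]:
    print('w',round(r['conf'],2),np.round(r['pixel']),onz('wrist',r['pixel'],50,C).round())
C=cam('top'); imaging.get_image('top')
for r in spotter.trace('top','cartridge_1')[:4]:
    print(round(r['conf'],2),np.round(r['pixel']),fitcart('top',r['pixels'],C,onz('top',r['pixel'],55,C)[:2]))
R=Rt(25.6,60); T=tcp_for([573.8,275.5,56],R)-130*R[:,2]; print(T); plan(T,R)
E
```

```text
clock: 27.3
tcp_pos: [606.9, -155.7, 177.8]
eef_rot: [[-0.11, -0.993, -0.053], [-0.859, 0.122, -0.497], [0.5, -0.009, -0.866]]
contact_force: [1.2, -0.2, 0.1]
grip_width: 83.6
grasp_force: 0.0
t 27.3 tcp [ 606.9 -155.7  177.8] j [  0.5  19.5   4.8  79.1 -29.8 -81.3] F [ 1.2 -0.2  0.1] w 83.6 g 0.0
w 0.61 [321. 269.] [ 609. -133.   50.]
0.84 [356. 188.] (array([ 603.2, -158.7]), array([ 2.2, -1.6, -0.4,  0.4]))
0.74 [360. 221.] (array([ 642.3, -264.8]), array([ 67.7,  -2.6,   2.8, -80.5]))
0.69 [208. 155.] (array([700.4, 267.8]), array([-0.4,  0.4, -0.5,  0.5]))
0.57 [207. 199.] (array([572.8, 271.7]), array([-1. ,  1.1, -0.1,  0.1]))
[508.97618014 244.44162949  97.5       ]
turn [ 0.287 -1.427  1.066] n>=12.0  shift old axes [-370.   142.8 -129.7]  new axes [ 19.2 401.6 111.7]  dist 417.0
```

```bash
python3 -m crank '[[[0,0,0],[-38.4,13.8,-22.3],1],[[0,0,0],[-38.4,13.8,-22.3],1],[[0,0,0],[-38.4,13.8,-22.3],1],[[0,0,0],[-38.4,13.8,-22.3],1],[[0,0,0],[-38.4,13.8,-22.3],1],[[0,0,0],[-38.4,13.8,-22.3],1],[[0,0,0],[-38.4,13.8,-22.3],1],[[0,0,0],[-38.4,13.8,-22.3],1],[[0,0,0],[-38.4,13.8,-22.3],1],[[0,0,0],[0,0,0],1]]' | tail -6; python3 -m crank '[[[0.0221,-0.1098,0.082],[0,0,0],1],[[0.0221,-0.1098,0.082],[0,0,0],1],[[0.0221,-0.1098,0.082],[0,0,0],1],[[0.0221,-0.1098,0.082],[0,0,0],1],[[0.0221,-0.1098,0.082],[0,0,0],1],[[0.0221,-0.1098,0.082],[0,0,0],1],[[0.0221,-0.1098,0.082],[0,0,0],1],[[0.0221,-0.1098,0.082],[0,0,0],1],[[0.0221,-0.1098,0.082],[0,0,0],1],[[0.0221,-0.1098,0.082],[0,0,0],1],[[0.0221,-0.1098,0.082],[0,0,0],1],[[0.0221,-0.1098,0.082],[0,0,0],1],[[0.0221,-0.1098,0.082],[0,0,0],1],[[0,0,0],[20.6,0,11.9],1],[[0,0,0],[20.6,0,11.9],1],[[0,0,0],[20.6,0,11.9],1],[[0,0,0],[20.6,0,11.9],1],[[0,0,0],[0,0,0],1],[[0,0,0],[0,0,0],1]]' | tail -6; python3 - <<'E'
from h import *
st(); im,C=snap('wrist','w14.png')
for r in spotter.trace('wrist','cartridge_1')[:3]:
    q,f=fitcart('wrist',r['pixels'],C,[573,274]); print(round(r['conf'],2),np.round(r['pixel']),q,f,im[r['pixels']].mean(0).round())
R=Rt(25.6,60); T=tcp_for([573.8,275,56],R); plan(T,R)
E
```

```text
clock: 28.5
tcp_pos: [528.1, 261.2, 168.8]
eef_rot: [[-0.098, -0.993, -0.062], [-0.859, 0.116, -0.498], [0.502, 0.004, -0.865]]
contact_force: [0.1, -0.9, -1.0]
grip_width: 85.2
grasp_force: 0.0
clock: 30.4
tcp_pos: [528.8, 255.2, 74.6]
eef_rot: [[-0.453, -0.432, 0.78], [-0.218, 0.902, 0.373], [-0.865, -0.001, -0.502]]
contact_force: [-0.3, -0.9, -0.5]
grip_width: 85.3
grasp_force: 0.0
t 30.4 tcp [528.8 255.2  74.6] j [ 26.  -12.9 -72.5 -29.4  -0.4   0.1] F [-0.3 -0.9 -0.5] w 85.3 g 0.0
0.93 [272. 235.] [703.  271.9] [ 0.3 -0.4 -0.1  0. ] [181. 106. 124.]
0.82 [319. 215.] [574.6 277. ] [ 0.4 -0.4 -0.1  0.4] [167. 148. 134.]
turn [-0.001 -0.     0.001] n>=0.0  shift old axes [-7.  -1.7 99.3]  new axes [-7.  -1.8 99.3]  dist 100.0
```

The aim is right: the cartridge is at (319,215), and the pink one behind it at (272,235). I'll advance along the tool, moving away from the joint-3 limit.

```bash
python3 -m crank '[[[0,0,0],[0,0,17],1],[[0,0,0],[-1.5,0,17],1],[[0,0,0],[-1.5,0,17],1],[[0,0,0],[-2,-0.4,17],1],[[0,0,0],[-2,-0.3,17],1],[[0,0,0],[0,0,15.4],1],[[0,0,0],[0,0,0],1],[[0,0,0],[0,0,0],1],[[0,0,0],[0,0,0],0],[[0,0,0],[0,0,0],0],[[0,0,0],[0,0,0],0],[[0,0,0],[0,0,0],0],[[0,0,0],[0,0,0],0],[[0,0,0],[0,0,0],0]]' 60 | tail -6; python3 -c "
from h import *
s=st(); print(s['tcp_pos']-47*s['eef_rot'][:,2])"
```

```text
clock: 31.9
tcp_pos: [612.5, 294.9, 34.0]
eef_rot: [[-0.448, -0.432, 0.783], [-0.216, 0.902, 0.374], [-0.868, -0.001, -0.497]]
contact_force: [-1.9, -2.8, 5.5]
grip_width: 42.2
grasp_force: 60.8
t 31.9 tcp [612.5 294.9  34. ] j [ 25.8   5.5 -66.  -41.7  -0.2   0.1] F [-1.9 -2.8  5.5] w 42.2 g 60.8
[575.6966899  277.32677446  57.37817199]
```

```bash
python3 -m crank '[[[0,0,0],[-21,0,-12],0],[[0,0,0],[-22,0,-12.6],0],[[0,0,0],[-22,0,-12.6],0],[[0,0,0],[-22,0,-12.6],0],[[0,0,0],[-22,0,-12.6],0],[[0,0,0],[0,0,0],0],[[0,0,0],[0,0,0],0]]' | tail -6; python3 - <<'E'
from h import *
s=st(); R=Rt(83,-30); G=np.array([456.8,-111.7,43.5]); T=tcp_for(G+[0,0,110],R); print(T); plan(T,R)
imaging.get_image('top'); C=cam('top')
for r in spotter.trace('top','cartridge_1')[:4]:
    m=r['pixels']; v,u=np.nonzero(m); print(round(r['conf'],2),np.round(r['pixel']),onz('top',r['pixel'],50,C).round(),u.min(),u.max(),v.min(),v.max())
E
```

```text
clock: 32.6
tcp_pos: [611.8, 294.9, 157.9]
eef_rot: [[-0.45, -0.432, 0.782], [-0.217, 0.902, 0.374], [-0.867, -0.001, -0.499]]
contact_force: [-0.3, -0.0, -2.6]
grip_width: 42.6
grasp_force: 62.4
t 32.6 tcp [611.8 294.9 157.9] j [ 25.8 -10.9 -57.1 -16.3  -0.2   0.1] F [-0.3 -0.  -2.6] w 42.6 g 62.4
[ 453.93607043 -135.02483456  112.79680602]
turn [-0.287  1.427 -1.066] n>=12.0  shift old axes [ 203.2 -319.3 -261.8]  new axes [363.7 104.3 262.1]  dist 460.0
0.94 [349. 185.] [ 615. -134.   50.] 328 368 179 197
0.52 [191. 196.] [582. 316.  50.] 181 201 185 204
0.5 [208. 157.] [695. 273.  50.] 198 220 145 165
```

```bash
python3 -m crank '[[[-0.0221,0.1098,-0.082],[0,0,0],0],[[-0.0221,0.1098,-0.082],[0,0,0],0],[[-0.0221,0.1098,-0.082],[0,0,0],0],[[-0.0221,0.1098,-0.082],[0,0,0],0],[[-0.0221,0.1098,-0.082],[0,0,0],0],[[-0.0221,0.1098,-0.082],[0,0,0],0],[[-0.0221,0.1098,-0.082],[0,0,0],0],[[-0.0221,0.1098,-0.082],[0,0,0],0],[[-0.0221,0.1098,-0.082],[0,0,0],0],[[-0.0221,0.1098,-0.082],[0,0,0],0],[[-0.0221,0.1098,-0.082],[0,0,0],0],[[-0.0221,0.1098,-0.082],[0,0,0],0],[[-0.0221,0.1098,-0.082],[0,0,0],0],[[0,0,0],[0,0,0],0]]' | tail -6;  python3 -m crank '[[[0,0,0],[36.4,10.4,26.2],0],[[0,0,0],[36.4,10.4,26.2],0],[[0,0,0],[36.4,10.4,26.2],0],[[0,0,0],[36.4,10.4,26.2],0],[[0,0,0],[36.4,10.4,26.2],0],[[0,0,0],[36.4,10.4,26.2],0],[[0,0,0],[36.4,10.4,26.2],0],[[0,0,0],[36.4,10.4,26.2],0],[[0,0,0],[36.4,10.4,26.2],0],[[0,0,0],[36.1,10.7,26.3],0],[[0,0,0],[0,0,0],0],[[0,0,0],[0,0,0],0]]' | tail -6; python3 - <<'E'
from h import *
s=st(); R=s['eef_rot']; G=s['tcp_pos']-47*R[:,2]; print('grasp now',G)
k=np.array([0,0,1.]); t=np.array([456.8,-111.7,G[2]]); print('horiz',(R.T@(t-G)).round(1)); print('down per mm',(R.T@-k).round(3),'amount',G[2]-43.5)
im,C=snap('wrist','w15.png'); snap('top','t15.png')
E
```

```text
clock: 34.1
tcp_pos: [612.0, 297.5, 145.6]
eef_rot: [[-0.097, -0.993, -0.072], [-0.855, 0.121, -0.504], [0.509, 0.013, -0.861]]
contact_force: [-0.2, 1.3, -3.6]
grip_width: 42.4
grasp_force: 62.3
clock: 35.3
tcp_pos: [452.3, -135.6, 112.4]
eef_rot: [[-0.113, -0.992, -0.059], [-0.861, 0.127, -0.493], [0.497, -0.005, -0.868]]
contact_force: [-0.1, -0.2, -1.8]
grip_width: 42.1
grasp_force: 62.4
t 35.3 tcp [ 452.3 -135.6  112.4] j [  3.    5.1 -21.5  69.  -29.3 -78.2] F [-0.1 -0.2 -1.8] w 42.1 g 62.4
grasp now [ 455.06173156 -112.43001058  153.21374681]
horiz [-0.8 -1.6 -0.5]
down per mm [-0.497  0.005  0.868] amount 109.7137468054749
```

```bash
python3 -m crank '[[[0,0,0],[-11.2,0,19.5],0],[[0,0,0],[-11.2,0,19.5],0],[[0,0,0],[-11.2,0,19.5],0],[[0,0,0],[-11.2,0,19.5],0],[[0,0,0],[0,0,0],0],[[0,0,0],[-2.5,0,4.4],0],[[0,0,0],[0,0,0],0]]' | tail -6;  python3 -m crank '[[[0,0,0],[-2.5,0,4.4],0],[[0,0,0],[-2.5,0,4.4],0],[[0,0,0],[0,0,0],0]]' | tail -6; python3 -m crank '[[[0,0,0],[-2,0,3.5],0],[[0,0,0],[0,0,0],0],[[0,0,0],[0,0,0],0]]' | tail -6; python3 -c "
from h import *
s=st(); print(s['tcp_pos']-47*s['eef_rot'][:,2])"
```

```text
clock: 36.1
tcp_pos: [454.9, -134.1, 18.0]
eef_rot: [[-0.107, -0.992, -0.059], [-0.86, 0.122, -0.495], [0.498, -0.002, -0.867]]
contact_force: [0.1, -1.2, -1.1]
grip_width: 42.4
grasp_force: 62.4
clock: 36.4
tcp_pos: [453.9, -134.7, 7.1]
eef_rot: [[-0.107, -0.992, -0.061], [-0.86, 0.123, -0.495], [0.498, -0.001, -0.867]]
contact_force: [-0.8, 1.1, -1.4]
grip_width: 42.5
grasp_force: 62.4
clock: 36.7
tcp_pos: [454.1, -134.8, 3.4]
eef_rot: [[-0.107, -0.992, -0.06], [-0.86, 0.123, -0.495], [0.498, -0.001, -0.867]]
contact_force: [1.0, -0.0, -2.0]
grip_width: 42.3
grasp_force: 62.4
t 36.7 tcp [ 454.1 -134.8    3.4] j [  3.1  10.3 -30.4  55.1 -29.4 -78.3] F [ 1. -0. -2.] w 42.3 g 62.4
[ 456.91272287 -111.54833446   44.13568389]
```

```bash
python3 -m crank '[[[0,0,0],[-1,0,1.7],0],[[0,0,0],[0,0,0],0],[[0,0,0],[0,0,0],0]]' | tail -6; python3 -c "
from h import *
s=st(); print(s['tcp_pos']-47*s['eef_rot'][:,2])"
```

```text
clock: 37.0
tcp_pos: [454.7, -134.8, 1.8]
eef_rot: [[-0.108, -0.992, -0.059], [-0.86, 0.123, -0.495], [0.499, -0.003, -0.867]]
contact_force: [2.2, -1.0, 0.1]
grip_width: 42.5
grasp_force: 62.5
t 37.0 tcp [ 454.7 -134.8    1.8] j [  3.1  10.4 -30.5  54.8 -29.4 -78.2] F [ 2.2 -1.   0.1] w 42.5 g 62.5
[ 457.50983047 -111.53720011   42.53042671]
```

```bash
python3 -m crank '[[[0,0,0],[0,0,0],0.67],[[0,0,0],[0,0,0],0.67],[[0,0,0],[0,0,0],0.67],[[0,0,0],[0,0,0],0.67],[[0,0,0],[10,0,-17.3],0.67],[[0,0,0],[15,0,-26],0.67],[[0,0,0],[20,0,-34.6],0.67],[[0,0,0],[20,0,-34.6],0.67],[[0,0,0],[20,0,-34.6],0.67],[[0,0,0],[0,0,-45],0.67],[[0,0,0],[0,0,-45],0.67],[[0,0,0],[-30,0,-30],0.67],[[0,0,0],[-30,0,-30],0.67],[[0,0,0],[-30,0,-30],0.67],[[0,0,0],[0,0,0],0.67]]' | tail -6; python3 - <<'E'
from h import *
s=st(); c=np.array([539,-99,0]); ex=Rz(-7)[:,0]; ey=Rz(-7)[:,1]
for n in ('wrist','top','side'):
    im,C=snap(n,n+'16.png')
    for r in spotter.trace(n,'cartridge_1')[:4]:
        m=r['pixels']; v,u=np.nonzero(m); p=onz(n,r['pixel'],50,C)-c
        im3=im[m].astype(int); og=m&(im[:,:,0].astype(int)-im[:,:,2]>80); vo,uo=np.nonzero(og)
        sp=cv2.minAreaRect(np.c_[u,v].astype(np.float32))
        print(n,round(r['conf'],2),np.round(r['pixel']),'lub',(p@ex).round(),(p@ey).round(),sp)
E
```

```text
clock: 38.5
tcp_pos: [475.5, 35.3, 282.6]
eef_rot: [[-0.103, -0.993, -0.058], [-0.861, 0.119, -0.494], [0.498, -0.001, -0.867]]
contact_force: [0.0, -0.9, -0.8]
grip_width: 57.2
grasp_force: 0.0
t 38.5 tcp [475.5  35.3 282.6] j [ 21.6  12.4   8.1 100.8 -26.  -58. ] F [ 0.  -0.9 -0.8] w 57.2 g 0.0
wrist 0.9 [320. 164.] lub -78.0 -16.0 ((319.5, 165.5), (73.0, 27.0), 90.0)
wrist 0.68 [224. 161.] lub 75.0 -21.0 ((226.59144592285156, 161.67681884765625), (28.27047348022461, 71.44921112060547), 6.340191841125488)
top 0.77 [348. 186.] lub 77.0 -25.0 ((347.7729797363281, 187.20306396484375), (40.3099365234375, 15.132744789123535), 7.594643592834473)
top 0.68 [340. 240.] lub -78.0 -22.0 ((338.9956359863281, 239.03277587890625), (40.706424713134766, 16.32221794128418), 7.594643592834473)
top 0.51 [208. 153.] lub 121.0 388.0 ((208.75001525878906, 154.75), (21.920310974121094, 14.142134666442871), 45.0)
side 0.96 [198. 255.] lub 120.0 379.0 ((196.4376678466797, 255.08438110351562), (46.974483489990234, 19.630386352539062), 81.46923065185547)
side 0.72 [323. 203.] lub 57.0 -13.0 ((322.14447021484375, 201.7683563232422), (14.358452796936035, 34.47383117675781), 61.69924545288086)
side 0.58 [363. 220.] lub -89.0 2.0 ((365.7176513671875, 218.2705841064453), (16.566442489624023, 36.35414123535156), 57.528804779052734)
side 0.47 [364. 169.] lub 103.0 -284.0 ((361.9063415527344, 169.38638305664062), (96.59600830078125, 69.53146362304688), 13.626995086669922)
```

```bash
python3 - <<'E'
import cv2,numpy as np
w=cv2.imread('pics/wrist16.png')[100:220,185:365]; s=cv2.imread('pics/side16.png')[165:255,285:405]
cv2.imwrite('pics/c16.png',np.hstack([cv2.resize(w,(450,300),interpolation=2),cv2.resize(s,(350,262),interpolation=2) if 0 else cv2.copyMakeBorder(cv2.resize(s,(350,262),interpolation=2),0,38,0,0,0)]))
E
```

```text
(no output)
```

View pics/c16.png

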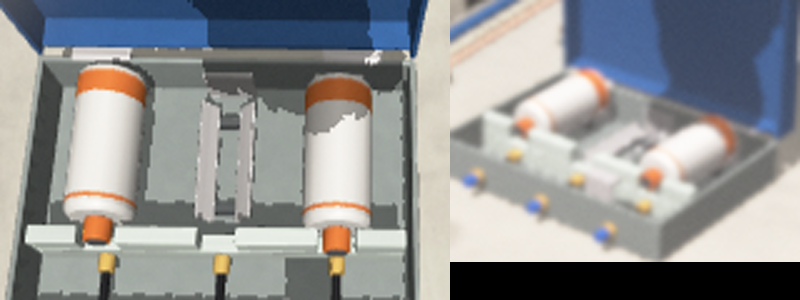

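Both cartridges lie in the outer cradles. In the wrist crop their nozzles are at (97,230) and (337,240), inside the block's notches, with the bodies between the stops. Next I return to the handle.

```bash
python3 - <<'E'
from h import *
plan([568.5,-273.6,265],down(173))
s=sensors.sense(); print(s['eef_rot'].T@np.array([0,0,20]))
E
```

```text
turn [-0.409 -0.409  1.529] n>=10.9  shift old axes [ 242.4 -131.7  159.8]  new axes [-130.9 -290.1   17.5]  dist 319.0
[  9.97371455  -0.02347092 -17.33564153]
```

```bash
python3 -m crank '[[[-0.0341,-0.0341,0.1274],[0,0,0],0.35],[[-0.0341,-0.0341,0.1274],[0,0,0],0.35],[[-0.0341,-0.0341,0.1274],[0,0,0],0.35],[[-0.0341,-0.0341,0.1274],[0,0,0],0.35],[[-0.0341,-0.0341,0.1274],[0,0,0],0.35],[[-0.0341,-0.0341,0.1274],[0,0,0],0.35],[[-0.0341,-0.0341,0.1274],[0,0,0],0.35],[[-0.0341,-0.0341,0.1274],[0,0,0],0.35],[[-0.0341,-0.0341,0.1274],[0,0,0],0.35],[[-0.0341,-0.0341,0.1274],[0,0,0],0.35],[[-0.0341,-0.0341,0.1274],[0,0,0],0.35],[[-0.0341,-0.0341,0.1274],[0,0,0],0.35],[[0,0,0],[0,0,0],0.35]]' | tail -6; python3 -m crank '[[[0,0,0],[-16.4,-36.3,0],0.35],[[0,0,0],[-16.4,-36.3,0],0.35],[[0,0,0],[-16.4,-36.3,0],0.35],[[0,0,0],[-16.4,-36.3,0],0.35],[[0,0,0],[-16.4,-36.3,0],0.35],[[0,0,0],[-16.4,-36.3,0],0.35],[[0,0,0],[-16.4,-36.3,0],0.35],[[0,0,0],[-16.4,-36.3,0],0.35],[[0,0,0],[0,0,0],0.35],[[0,0,0],[0,0,0],0.35]]' | tail -6; python3 - <<'E'
from h import *
st(); im,C=snap('wrist','w17.png'); plan([568.5,-273.6,155],down(173))
c=np.array([539,-99.5,44]); ex=Rz(-7)[:,0]; ey=Rz(-7)[:,1]
for th in (1.5,1.62,1.74):
    h=lambda x:c+x*ex+(-94+156*np.cos(th)-65*np.sin(th))*ey+[0,0,156*np.sin(th)+65*np.cos(th)]
    print(th,h(50).round(1),proj('wrist',h(12),C).round(),proj('wrist',h(50),C).round())
# bright bar pixels
g=im.min(axis=2).astype(int); sub=g[100:300,250:400]
for row in range(120,300,12): 
    u=np.nonzero((im[row,250:400].min(axis=1)>120))[0]+250; print(row,u[:1],u[-1:],len(u))
E
```

```text
clock: 40.1
tcp_pos: [473.3, 29.7, 283.4]
eef_rot: [[-0.992, 0.124, 0.003], [0.124, 0.992, 0.0], [-0.003, 0.001, -1.0]]
contact_force: [-1.2, -1.2, -0.3]
grip_width: 29.8
grasp_force: 0.0
clock: 41.1
tcp_pos: [569.3, -273.7, 281.2]
eef_rot: [[-0.993, 0.12, -0.002], [0.12, 0.993, 0.001], [0.002, 0.001, -1.0]]
contact_force: [-0.1, 0.8, 0.1]
grip_width: 29.8
grasp_force: 0.0
t 41.1 tcp [ 569.3 -273.7  281.2] j [-25.7  20.8  25.2  94.5   0.  -18.8] F [-0.1  0.8  0.1] w 29.8 g 0.0
turn [ 0.001 -0.001  0.002] n>=0.0  shift old axes [  0.5  -1.  126.8]  new axes [  0.7  -0.9 126.8]  dist 127.0
1.5 [ 570.6 -252.3  204.2] [343. 158.] [342. 199.]
1.62 [ 568.3 -270.9  196.6] [321. 157.] [321. 197.]
1.74 [ 566.2 -288.6  186.8] [303. 156.] [303. 195.]
120 [250] [350] 97
132 [253] [350] 87
144 [255] [349] 94
156 [258] [372] 87
168 [250] [349] 100
180 [250] [348] 98
192 [250] [346] 97
204 [257] [347] 90
216 [261] [347] 86
228 [265] [350] 86
240 [269] [367] 63
252 [293] [346] 54
264 [274] [365] 65
276 [292] [347] 56
288 [290] [349] 60
```

```bash
python3 -m crank '[[[0,0,0],[0,-0.5,30],0.35],[[0,0,0],[0,-0.5,30],0.35],[[0,0,0],[0,0,30],0.35],[[0,0,0],[0,0,20],0.35],[[0,0,0],[0,0,16],0.35],[[0,0,0],[0,0,0],0.35]]' | tail -4; python3 -m crank '[[[0,0,0],[0,0,0],0],[[0,0,0],[0,0,0],0],[[0,0,0],[0,0,0],0],[[0,0,0],[0,0,0],0],[[0,0,0],[0,0,0],0]]' 40 | tail -6
```

```text
eef_rot: [[-0.993, 0.117, -0.001], [0.117, 0.993, 0.002], [0.001, 0.002, -1.0]]
contact_force: [-0.7, 1.6, -1.2]
grip_width: 29.9
grasp_force: 0.8
clock: 42.25
tcp_pos: [568.9, -270.6, 156.0]
eef_rot: [[-0.993, 0.118, -0.001], [0.118, 0.993, 0.004], [0.002, 0.004, -1.0]]
contact_force: [-0.5, 5.0, -5.0]
grip_width: 7.9
grasp_force: 39.2
```

```bash
python3 -m crank '[[[0,0,0],[0,3,-1.2],0],[[0,0,0],[0,15.7,-6.2],0],[[0,0,0],[0,16.3,-4.6],0],[[0,0,0],[0,16.6,-2.9],0],[[0,0,0],[0,16.9,-1.2],0],[[0,0,0],[0,16.9,0.4],0],[[0,0,0],[0,0,0],0]]' | tail -6; python3 -m crank '[[[0,0,0],[0,16.8,2.1],0],[[0,0,0],[0,16.5,3.8],0],[[0,0,0],[0,16,5.4],0],[[0,0,0],[0,15.4,7],0],[[0,0,0],[0,14.6,8.5],0],[[0,0,0],[0,0,0],0]]' | tail -6
```

```text
clock: 42.95
tcp_pos: [580.3, -185.4, 173.1]
eef_rot: [[-0.993, 0.117, 0.002], [0.117, 0.993, 0.003], [-0.002, 0.003, -1.0]]
contact_force: [-1.6, 4.4, -3.4]
grip_width: 8.2
grasp_force: 40.1
clock: 43.55
tcp_pos: [590.9, -106.6, 144.9]
eef_rot: [[-0.993, 0.118, 0.003], [0.118, 0.993, 0.004], [-0.003, 0.005, -1.0]]
contact_force: [3.8, 5.5, -0.8]
grip_width: 8.0
grasp_force: 40.7
```

```bash
python3 -m crank '[[[0,0,0],[0,13.7,9.9],0],[[0,0,0],[0,12.6,11.2],0],[[0,0,0],[0,11.4,12.4],0],[[0,0,0],[0,10.2,13.5],0],[[0,0,0],[0,0,0],0]]' | tail -6; python3 -m crank '[[[0,0,0],[0,4.3,7.2],0],[[0,0,0],[0,4.4,7.2],0],[[0,0,0],[0,3.6,7.6],0],[[0,0,0],[0,0,0],0]]' | tail -6;
```

```text
clock: 44.05
tcp_pos: [596.8, -59.9, 95.8]
eef_rot: [[-0.993, 0.118, 0.002], [0.118, 0.993, 0.003], [-0.002, 0.003, -1.0]]
contact_force: [10.4, 3.2, -6.4]
grip_width: 8.1
grasp_force: 41.4
clock: 44.45
tcp_pos: [598.2, -48.6, 74.6]
eef_rot: [[-0.993, 0.119, 0.002], [0.119, 0.993, 0.003], [-0.002, 0.003, -1.0]]
contact_force: [10.7, 2.6, -4.7]
grip_width: 8.1
grasp_force: 42.0
```

```bash
python3 -m crank '[[[0,0,0],[2,1.8,3.8],0],[[0,0,0],[2,1.8,3.8],0],[[0,0,0],[0,0,0],0]]' | tail -6; python3 -m crank '[[[0,0,0],[0,0,3],0],[[0,0,0],[0,0,0],0],[[0,0,0],[0,0,0],0]]' | tail -6;
```

```text
clock: 44.75
tcp_pos: [598.6, -46.0, 69.1]
eef_rot: [[-0.993, 0.12, 0.01], [0.12, 0.993, -0.0], [-0.01, 0.001, -1.0]]
contact_force: [18.3, -1.7, -3.2]
grip_width: 7.9
grasp_force: 41.9
clock: 45.05
tcp_pos: [598.4, -45.4, 67.7]
eef_rot: [[-0.993, 0.12, 0.011], [0.12, 0.993, 0.001], [-0.011, 0.003, -1.0]]
contact_force: [12.5, 0.2, 7.5]
grip_width: 8.1
grasp_force: 43.3
```

```bash
python3 -m crank '[[[0,0,0],[-3,0,0],0],[[0,0,0],[-3,0,3],0],[[0,0,0],[0,0,0],0],[[0,0,0],[0,0,0],0]]' | tail -6; python3 -c "
from h import *
print(sensors.sense()['moment'])"
```

```text
clock: 45.45
tcp_pos: [599.3, -45.6, 66.9]
eef_rot: [[-0.993, 0.12, 0.004], [0.12, 0.993, 0.002], [-0.004, 0.003, -1.0]]
contact_force: [-9.8, 2.4, 31.4]
grip_width: 8.2
grasp_force: 46.4
[ 0.52432218  1.97536062 -0.035545  ]
```

The cover sits on its seat: it resists 31 N. I'll release, rise and compare the closed state with the first pictures.

```bash
python3 -m crank '[[[0,0,0],[0,0,-3],0],[[0,0,0],[0,0,0],0.4],[[0,0,0],[0,0,0],0.4],[[0,0,0],[0,0,0],0.4],[[0,0,0],[0,0,0],0.4],[[0,0,0],[0,0,-30],0.4],[[0,0,0],[0,0,-40],0.4],[[0,0,0],[0,0,-40],0.6],[[0,0,0],[40,0,0],0.6],[[0,0,0],[40,0,0],0.6],[[0,0,0],[30,-2,0],0.6],[[0,0,0],[0,0,0],0.6],[[0,0,0],[0,0,0],0.6]]' | tail -6; python3 - <<'E'
from h import *
s=st(); im,C=snap('wrist','w18.png'); im=im.astype(int); r,g,b=im[:,:,0],im[:,:,1],im[:,:,2]
red=((r>120)&(g<70)&(b<70)).astype(np.uint8); n,l,q,c=cv2.connectedComponentsWithStats(red)
for i in range(1,n):
    if q[i,4]>150 and 200<c[i][0]<450: 
        v,u=np.nonzero(l==i); print(q[i],c[i],cv2.minAreaRect(np.c_[u,v].astype(np.float32)), onz('wrist',c[i],118,C).round(1))
snap('side','s18.png'); snap('top','t18.png')
# compare side cover front edge via template matching of handle region and cover corner
for f0,f1,box in [('side0.png','s18.png',(275,185,325,220)),('top0.png','t18.png',(295,160,330,215)),('top0.png','t18.png',(290,235,330,270)),('side0.png','s18.png',(345,225,400,260))]:
    A=cv2.imread('pics/'+f0); B=cv2.imread('pics/'+f1); x0,y0,x1,y1=box; t=A[y0:y1,x0:x1]
    res=cv2.matchTemplate(B[y0-8:y1+8,x0-8:x1+8],t,cv2.TM_CCOEFF_NORMED); _,m,_,p=cv2.minMaxLoc(res); print(f1,box,round(m,3),p[0]-8,p[1]-8)
E
```

```text
clock: 46.75
tcp_pos: [489.7, -35.8, 176.0]
eef_rot: [[-0.993, 0.12, 0.002], [0.12, 0.993, 0.0], [-0.002, 0.001, -1.0]]
contact_force: [-0.2, -0.4, -0.1]
grip_width: 51.4
grasp_force: 0.0
t 46.75 tcp [489.7 -35.8 176. ] j [-4.2  3.5 -9.6 76.8  0.   2.7] F [-0.2 -0.4 -0.1] w 51.4 g 0.0
[293 192  57  16 686] [321.12536443 199.93586006] ((321.0000305175781, 200.00003051757812), (56.47093200683594, 12.456822395324707), 4.763640880584717) [484.8 -33.  118. ]
s18.png (275, 185, 325, 220) 0.999 0 0
t18.png (295, 160, 330, 215) 0.567 0 0
t18.png (290, 235, 330, 270) 0.353 -8 -8
s18.png (345, 225, 400, 260) 1.0 0 0
```

The cover is fully shut: the side view matches the start with zero shift. Next I turn the tool to match the bow, then descend and grip the key.

```bash
python3 -m crank '[[[0,0,0.13],[4.5,2.3,0],0.6],[[0,0,0.13],[0,0,0],0.6],[[0,0,0.13],[0,0,0],0.6],[[0,0,0.13],[0,0,0],0.6],[[0,0,0.13],[0,0,0],0.6],[[0,0,0.13],[0,0,0],0.6],[[0,0,0.13],[0,0,0],0.6],[[0,0,0.13],[0,0,0],0.6],[[0,0,0.13],[0,0,0],0.6],[[0,0,0.13],[0,0,0],0.6],[[0,0,0.13],[0,0,0],0.6],[[0,0,0.13],[0,0,0],0.6],[[0,0,0.1],[0,0,0],0.6],[[0,0,0],[0,0,0],0.6],[[0,0,0],[0,0,0],0.6]]' | tail -6; python3 -m crank '[[[0,0,0],[0,0,30],0.6],[[0,0,0],[0,0,30],0.6],[[0,0,0],[0,0,30],0.6],[[0,0,0],[0,0,19],0.6],[[0,0,0],[0,0,0],0.6],[[0,0,0],[0,0,0],0],[[0,0,0],[0,0,0],0],[[0,0,0],[0,0,0],0],[[0,0,0],[0,0,0],0],[[0,0,0],[0,0,0],0],[[0,0,0],[0,0,0],0]]' 60 | tail -6
```

```text
clock: 48.4
tcp_pos: [486.0, -33.0, 175.4]
eef_rot: [[0.206, 0.979, 0.0], [0.979, -0.206, 0.0], [0.0, -0.0, -1.0]]
contact_force: [-0.6, 0.6, 0.2]
grip_width: 51.4
grasp_force: 0.0
clock: 49.5
tcp_pos: [486.1, -32.8, 68.3]
eef_rot: [[0.208, 0.978, 0.003], [0.978, -0.208, 0.001], [0.001, 0.002, -1.0]]
contact_force: [-3.2, 1.2, 6.4]
grip_width: 11.4
grasp_force: 58.6
```

```bash
python3 -m crank '[[[0,0,-0.13],[0,0,0],0],[[0,0,-0.13],[0,0,0],0],[[0,0,-0.13],[0,0,0],0],[[0,0,-0.13],[0,0,0],0],[[0,0,-0.13],[0,0,0],0],[[0,0,-0.13],[0,0,0],0],[[0,0,-0.13],[0,0,0],0],[[0,0,-0.13],[0,0,0],0],[[0,0,-0.13],[0,0,0],0],[[0,0,-0.13],[0,0,0],0],[[0,0,-0.13],[0,0,0],0],[[0,0,-0.13],[0,0,0],0],[[0,0,-0.13],[0,0,0],0],[[0,0,0],[0,0,0],0],[[0,0,0],[0,0,0],0]]' | tail -6; python3 -c "
from h import *
s=st();print(s['moment'],np.degrees(np.arctan2(s['eef_rot'][1,0],s['eef_rot'][0,0])))"; python3 -m crank '[[[0,0,-0.07],[0,0,0],0],[[0,0,0],[0,0,0],0],[[0,0,0],[0,0,0],0]]' | tail -6; python3 -c "
from h import *
s=st();print(s['moment'],np.degrees(np.arctan2(s['eef_rot'][1,0],s['eef_rot'][0,0])))"
```

```text
clock: 51.0
tcp_pos: [485.0, -33.5, 68.2]
eef_rot: [[-0.996, 0.091, 0.001], [0.091, 0.996, -0.001], [-0.001, -0.001, -1.0]]
contact_force: [-7.3, -3.0, 9.4]
grip_width: 11.1
grasp_force: 59.1
t 51.0 tcp [485.  -33.5  68.2] j [ -3.9   5.  -21.6  63.3  -0.1   1.3] F [-7.3 -3.   9.4] w 11.1 g 59.1
[-0.40085996  1.44149713 -0.04106201] 174.80371093610987
clock: 51.3
tcp_pos: [485.0, -33.8, 68.2]
eef_rot: [[-1.0, 0.021, 0.001], [0.021, 1.0, -0.002], [-0.001, -0.002, -1.0]]
contact_force: [-6.5, -3.0, 9.3]
grip_width: 10.7
grasp_force: 59.1
t 51.3 tcp [485.  -33.8  68.2] j [ -3.9   5.  -21.6  63.3  -0.1  -2.7] F [-6.5 -3.   9.3] w 10.7 g 59.1
[-0.63989649  1.47156585 -0.07032506] 178.7942722515091
```

```bash
python3 -m crank '[[[0,0,0.08],[1,-0.5,0],0],[[0,0,0],[0,0,0],0],[[0,0,0],[0,0,-3],0],[[0,0,0],[0,0,-3],0],[[0,0,0],[0,0,-3],0],[[0,0,0],[0,0,0],0]]' | tail -6; python3 -c "
from h import *
s=st();print(s['moment'],np.degrees(np.arctan2(s['eef_rot'][1,0],s['eef_rot'][0,0])))"
```

```text
clock: 51.9
tcp_pos: [484.7, -33.4, 76.2]
eef_rot: [[-0.995, 0.1, 0.001], [0.1, 0.995, 0.0], [-0.001, 0.0, -1.0]]
contact_force: [-0.2, -0.3, 0.1]
grip_width: 11.0
grasp_force: 58.3
t 51.9 tcp [484.7 -33.4  76.2] j [ -4.    4.8 -20.9  64.3   0.    1.8] F [-0.2 -0.3  0.1] w 11.0 g 58.3
[0.0240168  0.13520321 0.02416997] 174.24046074143078
```

```bash
python3 -m crank '[[[0,0,0],[0,0,-4],0],[[0,0,0],[0,0,-4],0],[[0,0,0],[0,0,-4],0],[[0,0,0],[0,0,-4],0],[[0,0,0],[0,0,-4],0],[[0,0,0],[0,0,-15],0],[[0,0,0],[0,0,-30],0],[[0,0,0],[0,0,-30],0],[[0,0,0],[0,0,0],0]]' | tail -6; python3 - <<'E'
from h import *
st(); im,C=snap('side','s19.png')
for r in spotter.trace('side','key'): v,u=np.nonzero(r['pixels']); print(round(r['conf'],2),np.round(r['pixel']),u.min(),u.max(),v.min(),v.max())
im,C=snap('top','t19.png')
for r in spotter.trace('top','tray'):
    m=r['pixels'].astype(np.uint8); v,u=np.nonzero(m); print(round(r['conf'],2),r['pixel']); b=cv2.boxPoints(cv2.minAreaRect(np.c_[u,v].astype(np.float32))); print([onz('top',p,15,C).round()[:2] for p in b])
E
```

```text
clock: 52.8
tcp_pos: [486.6, -33.6, 175.1]
eef_rot: [[-0.995, 0.101, 0.007], [0.101, 0.995, -0.0], [-0.007, 0.001, -1.0]]
contact_force: [0.2, -0.2, -0.1]
grip_width: 10.9
grasp_force: 58.3
t 52.8 tcp [486.6 -33.6 175.1] j [ -4.    2.9 -10.4  76.3   0.    1.8] F [ 0.2 -0.2 -0.1] w 10.9 g 58.3
0.7 [184.6, 260.1]
[array([416., 426.]), array([484., 275.]), array([383., 228.]), array([316., 378.])]
```

The key is out of the lock. From the corners, the tray centre is about (398,324), with the brass end towards (446,250). I'll lay the key tilted along the tray, foot towards the empty end.

```bash
python3 - <<'E'
from h import *
R=Rt(118.6,60); T=np.array([379,359,18.]); s=sensors.sense()
plan(T+[0,0,162],R); print('down',(R.T@[0,0,-1]).round(3))
E
```

```text
turn [-1.116 -0.589 -1.935] n>=15.4  shift old axes [143.8 379.9  -9.8]  new axes [-206.1  -95.7  336.8]  dist 406.0
down [0.866 0.    0.5  ]
```

```bash
python3 -m crank '[[[0,0,0],[14.4,38,-1],0],[[0,0,0],[14.4,38,-1],0],[[0,0,0],[14.4,38,-1],0],[[0,0,0],[14.4,38,-1],0],[[0,0,0],[14.4,38,-1],0],[[0,0,0],[14.4,38,-1],0],[[0,0,0],[14.4,38,-1],0],[[0,0,0],[14.4,38,-1],0],[[0,0,0],[14.4,38,-1],0],[[0,0,0],[14.4,38,-1],0],[[0,0,0],[0,0,0],0]]' | tail -6; python3 -m crank '[[[-0.0698,-0.0368,-0.1209],[0,0,0],0],[[-0.0698,-0.0368,-0.1209],[0,0,0],0],[[-0.0698,-0.0368,-0.1209],[0,0,0],0],[[-0.0698,-0.0368,-0.1209],[0,0,0],0],[[-0.0698,-0.0368,-0.1209],[0,0,0],0],[[-0.0698,-0.0368,-0.1209],[0,0,0],0],[[-0.0698,-0.0368,-0.1209],[0,0,0],0],[[-0.0698,-0.0368,-0.1209],[0,0,0],0],[[-0.0698,-0.0368,-0.1209],[0,0,0],0],[[-0.0698,-0.0368,-0.1209],[0,0,0],0],[[-0.0698,-0.0368,-0.1209],[0,0,0],0],[[-0.0698,-0.0368,-0.1209],[0,0,0],0],[[-0.0698,-0.0368,-0.1209],[0,0,0],0],[[-0.0698,-0.0368,-0.1209],[0,0,0],0],[[-0.0698,-0.0368,-0.1209],[0,0,0],0],[[-0.0698,-0.0368,-0.1209],[0,0,0],0],[[0,0,0],[0,0,0],0],[[0,0,0],[0,0,0],0]]' | tail -6; python3 - <<'E'
from h import *
st(); plan([379,359,18.],Rt(118.6,60))
im,C=snap('side','s20.png')
for r in spotter.trace('side','key'): v,u=np.nonzero(r['pixels']); print(round(r['conf'],2),np.round(r['pixel']),u.min(),u.max(),v.min(),v.max(),'tcp',proj('side',sensors.sense()['tcp_pos'],C).round())
for r in spotter.trace('side','tray'): 
    v,u=np.nonzero(r['pixels']); b=cv2.boxPoints(cv2.minAreaRect(np.c_[u,v].astype(np.float32))); print(round(r['conf'],2),onz('side',r['pixel'],2,C).round())
E
```

```text
clock: 54.1
tcp_pos: [377.6, 362.6, 179.0]
eef_rot: [[-0.995, 0.096, -0.002], [0.096, 0.995, -0.0], [0.002, -0.0, -1.0]]
contact_force: [0.7, 0.1, -1.4]
grip_width: 10.9
grasp_force: 58.7
clock: 55.9
tcp_pos: [379.1, 358.7, 179.1]
eef_rot: [[0.207, -0.896, -0.394], [-0.47, -0.444, 0.763], [-0.858, 0.027, -0.513]]
contact_force: [-0.1, -0.1, -0.5]
grip_width: 11.0
grasp_force: 58.7
t 55.9 tcp [379.1 358.7 179.1] j [  12.3   16.7  -15.2   81.5   56.1 -115.7] F [-0.1 -0.1 -0.5] w 11.0 g 58.7
turn [-0.02  -0.014 -0.043] n>=0.3  shift old axes [138.1  -4.4  82.8]  new axes [139.3  -0.   80.8]  dist 161.0
0.51 [287. 255.] 281 293 238 275 tcp [287. 270.]
0.75 [400. 327.   2.]
0.44 [ 553. -202.    2.]
```

```bash
python3 -m crank '[[[0,0,0],[24,-0.8,14.4],0],[[0,0,0],[24,-0.8,14.4],0],[[0,0,0],[24,-0.8,14.4],0],[[0,0,0],[24,-0.8,14.4],0],[[0,0,0],[24,-0.8,14.4],0],[[0,0,0],[0,0,0],0],[[0,0,0],[5,0,3],0],[[0,0,0],[4,0,2.4],0],[[0,0,0],[0,0,0],0]]' | tail -6; python3 -m crank '[[[0,0,0],[4,0,2.4],0],[[0,0,0],[3,0,1.8],0],[[0,0,0],[0,0,0],0]]' | tail -6
```

```text
clock: 56.95
tcp_pos: [379.8, 359.8, 30.8]
eef_rot: [[0.213, -0.895, -0.393], [-0.467, -0.446, 0.763], [-0.858, 0.021, -0.513]]
contact_force: [-0.3, 0.5, -0.9]
grip_width: 11.0
grasp_force: 58.6
clock: 57.25
tcp_pos: [379.1, 359.6, 21.6]
eef_rot: [[0.211, -0.894, -0.394], [-0.467, -0.447, 0.763], [-0.859, 0.023, -0.512]]
contact_force: [1.1, 0.7, -1.0]
grip_width: 10.9
grasp_force: 58.6
```

```bash
python3 -m crank '[[[0,0,0],[2,0,1.2],0],[[0,0,0],[0,0,0],0]]' | tail -6;  python3 -m crank '[[[0,0,0],[2,0,1.2],0],[[0,0,0],[0,0,0],0]]' | tail -6
```

```text
clock: 57.45
tcp_pos: [379.1, 359.6, 19.3]
eef_rot: [[0.211, -0.894, -0.394], [-0.467, -0.447, 0.763], [-0.859, 0.023, -0.512]]
contact_force: [0.3, -0.7, -0.7]
grip_width: 10.7
grasp_force: 58.6
clock: 57.65
tcp_pos: [379.0, 359.6, 17.0]
eef_rot: [[0.211, -0.894, -0.394], [-0.467, -0.447, 0.763], [-0.859, 0.023, -0.512]]
contact_force: [0.3, 0.1, 0.7]
grip_width: 11.1
grasp_force: 58.6
```

```bash
python3 -m crank '[[[0,0,0],[0,0,0],0.2],[[0,0,0],[0,0,0],0.4],[[0,0,0],[0,0,0],0.4],[[0,0,0],[0,0,0],0.4],[[0,0,0],[0,0,0],0.4],[[0,0,0],[0,0,-10],0.4],[[0,0,0],[0,0,-20],0.4],[[0,0,0],[0,0,-30],0.4],[[0,0,0],[-20,0,-30],0.4],[[0,0,0],[-20,0,-30],0.4],[[0,0,0],[-40,0,-30],0.4],[[0,0,0],[-40,0,-30],0.4],[[0,0,0],[-40,0,-30],0.4],[[0,0,0],[0,0,0],0.4],[[0,0,0],[0,0,0],0.4]]' | tail -6; python3 - <<'E'
from h import *
st(); ty=np.array([-.48,.88,0]); tx=np.array([.88,.48,0]); c=np.array([399,325,0])
for n in ('side','top','wrist'):
    im,C=snap(n,n+'21.png')
    for r in spotter.trace(n,'key')[:2]:
        p=onz(n,r['pixel'],10,C)-c; print(n,round(r['conf'],2),np.round(r['pixel']),'tray x %.0f y %.0f'%(p@tx,p@ty),r['pixels'].sum())
    i=im.astype(int); m=((i[:,:,0]>110)&(i[:,:,1]<70)&(i[:,:,2]<70)); v,u=np.nonzero(m)
    P=np.array([onz(n,q,10,C)-c for q in zip(u,v)]) if len(u) else np.zeros((0,3))
    k=(abs(P@tx)<80)&(abs(P@ty)<110)
    if k.any(): print(n,'red in tray: x',(P[k]@tx).min().round(),(P[k]@tx).max().round(),'y',(P[k]@ty).min().round(),(P[k]@ty).max().round(),k.sum())
for f0,f1,box in [('side0.png','side21.png',(275,185,325,220)),('top0.png','top21.png',(295,160,330,215)),('side0.png','side21.png',(370,165,400,195))]:
    A=cv2.imread('pics/'+f0); B=cv2.imread('pics/'+f1); x0,y0,x1,y1=box; t=A[y0:y1,x0:x1]
    res=cv2.matchTemplate(B[y0-8:y1+8,x0-8:x1+8],t,cv2.TM_CCOEFF_NORMED); _,m,_,p=cv2.minMaxLoc(res); print(f1,box,round(m,3),p[0]-8,p[1]-8)
for k in ('spanner','pliers'):
    for r in spotter.trace('top',k)[:1]: print(k,np.round(r['pixel']))
E
```

```text
clock: 59.15
tcp_pos: [428.5, 273.9, 263.0]
eef_rot: [[0.214, -0.895, -0.392], [-0.467, -0.446, 0.763], [-0.858, 0.019, -0.513]]
contact_force: [0.1, 0.4, -0.8]
grip_width: 34.3
grasp_force: 0.0
t 59.15 tcp [428.5 273.9 263. ] j [   2.7   21.1    0.   103.7   51.3 -130.3] F [ 0.1  0.4 -0.8] w 34.3 g 0.0
side 0.68 [288. 323.] tray x 8 y -20 224
top 0.41 [186. 263.] tray x -2 y 15 68
top red in tray: x -7.0 8.0 y -9.0 10.0 34
wrist 0.95 [318.  32.] tray x -1 y 22 735
wrist red in tray: x -9.0 5.0 y -17.0 45.0 470
side21.png (275, 185, 325, 220) 0.925 0 0
top21.png (295, 160, 330, 215) 0.329 1 0
side21.png (370, 165, 400, 195) 0.609 -1 -1
spanner [185. 258.]
```

```bash
python3 -m crank '[[[0,0,0],[0,0,0],0.4],[[0,0,0],[0,0,0],0.4],[[0,0,0],[0,0,0],0.4],[[0,0,0],[0,0,0],0.4],[[0,0,0],[0,0,0],0.4]]' | tail -4; python3 - <<'E'
from h import *
ty=np.array([-.48,.88,0]); tx=np.array([.88,.48,0]); c=np.array([399,325,0]); Cs=cam('side'); Ct=cam('top')
def cen(im):
    i=im.astype(int); m=((i[:,:,0]>110)&(i[:,:,1]<80)&(i[:,:,2]<80)); return m
a=cen(cv2.imread('pics/side21.png')[:,:,::-1]); b=cen(imaging.get_image('side'))
box=(slice(280,370),slice(250,340))
for m in (a,b): v,u=np.nonzero(m[box]); print(u.mean()+250,v.mean()+280,u.min()+250,u.max()+250,v.min()+280,v.max()+280,len(u))
v,u=np.nonzero(b[box]); ps=(u.mean()+250,v.mean()+280)
t=cen(imaging.get_image('top')); v,u=np.nonzero(t[240:285,165:215]); pt=(u.mean()+165,v.mean()+240)
# triangulate
A=[];B=[]
for p,C in ((ps,Cs),(pt,Ct)):
    d=C[1]@np.linalg.solve(C[0],[p[0],p[1],1]); d/=np.linalg.norm(d); M=np.eye(3)-np.outer(d,d); A.append(M);B.append(M@C[2])
x=np.linalg.lstsq(np.vstack(A),np.hstack(B),rcond=None)[0]; print('bow visible centroid',x.round(),'tray',((x-c)@tx).round(),((x-c)@ty).round())
E
```

```text
eef_rot: [[0.212, -0.894, -0.394], [-0.467, -0.447, 0.763], [-0.859, 0.022, -0.512]]
contact_force: [-0.5, -0.7, 0.8]
grip_width: 34.1
grasp_force: 0.0<stdin>:7: RuntimeWarning: Mean of empty slice.
  ret = ret.dtype.type(ret / rcount)
Traceback (most recent call last):
ValueError: zero-size array to reduction operation minimum which has no identity
```

```bash
python3 - <<'E'
from h import *
ty=np.array([-.48,.88,0]); tx=np.array([.88,.48,0]); c=np.array([399,325,0]); pts=[]
for n,bx in (('side',(slice(270,370),slice(240,340))),('top',(slice(235,290),slice(160,215))),('wrist',(slice(0,110),slice(250,390)))):
    C=cam(n); im=imaging.get_image(n).astype(int); m=np.zeros((400,640),bool); m[bx]=((im[:,:,0]>1.7*im[:,:,1])&(im[:,:,0]>50)&(im[:,:,1]-im[:,:,2]<25))[bx]
    v,u=np.nonzero(m); 
    if len(u): pts.append(((u.mean(),v.mean()),C)); print(n,u.mean().round(1),v.mean().round(1),u.min(),u.max(),v.min(),v.max(),len(u))
from itertools import combinations
for S in list(combinations(pts,2)):
    A=[];B=[]
    for p,C in S:
        d=C[1]@np.linalg.solve(C[0],[p[0],p[1],1]); d/=np.linalg.norm(d); M=np.eye(3)-np.outer(d,d); A.append(M);B.append(M@C[2])
    x=np.linalg.lstsq(np.vstack(A),np.hstack(B),rcond=None)[0]; print(x.round(),'tray',((x-c)@tx).round(),((x-c)@ty).round())
r=spotter.trace('side','key'); print([(round(q['conf'],2),np.round(q['pixel'],1)) for q in r])
E
```

```text
side 292.6 314.4 290 295 308 321 74
top 190.1 260.0 186 195 257 263 45
wrist 319.6 23.0 314 326 0 47 547
[400. 317.  42.] tray -3.0 -8.0
[403. 312.  38.] tray -2.0 -13.0
[399. 321.  27.] tray -2.0 -4.0
[(0.52, array([291.3, 324.3]))]
```

```bash
python3 - <<'E'
from h import *
ty=np.array([-.48,.88,0]); tx=np.array([.88,.48,0]); c=np.array([399,325,0]); e=np.radians(21.8)
ax=-ty*np.cos(e)+np.array([0,0,np.sin(e)]); w=ty*np.sin(e)+np.array([0,0,np.cos(e)])
mid=c-2*tx+0*ty+[0,0,30]
B=[mid+a*ax+b*w+d*tx for a in(-13,12) for b in(-25,25) for d in(-6,6)]
for n in ('side','top'):
    q=np.array([proj(n,p) for p in B]); print(n,q.min(0).round(),q.max(0).round())
    imaging.get_image(n); 
    for r in spotter.trace(n,'key')[:1]: v,u=np.nonzero(r['pixels']); print('seen',u.min(),v.min(),u.max(),v.max(),r['conf'])
E
```

```text
side [287. 310.] [296. 334.]
seen 286 308 297 339 0.63
top [179. 255.] [198. 266.]
seen 176 257 197 268 0.43
```

The bow-on-edge resting pose matches both views, with the bow middle about 30 mm up and inside the tray. I'll hand in now.

```bash
python3 -c "
from rig import env
print(env.sign_off())"
```

```text
the job is handed in; nothing more can be done
None
```

I've handed the job in, with no verdict returned: both white cartridges lie in the two outer cradles, the cover is shut and locked by my readings, and the key rests on edge in the black tray; I couldn't re-check the oil bottle, spanner and pliers positions at the end.

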